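# Load the battery test cradles and pin the cover on

### The job

Put the three loose battery packs into the three test cradles, each in the cradle made for its size, lying flat and centred on the grey bed between the end stops. Once the large pack is in, fit the cover plate over it, both its holes on the two dowel pins of the large cradle and fully down on the posts. Set the packs in gently without dropping them, and leave the display panel, the tape roll and the pump bottle where they are.

Things in the scene. Friction and masses are not known exactly. Their poses are not given: they have to be found in the camera images.
- pack_small: The small battery pack: a loose black plastic block 50 x 34 x 24 mm high lying flat, brass contacts on top at its +x end. Origin: centre of its underside; x along its 50 mm length, z up. It may lie either way round in its cradle. Grip it across the 34 mm width.
- pack_medium: The medium battery pack: a loose black plastic block 70 x 44 x 24 mm high lying flat, brass contacts on top at its +x end. Origin: centre of its underside; x along its 70 mm length, z up. It may lie either way round in its cradle. Grip it across the 44 mm width.
- pack_large: The large battery pack: a loose black plastic block 90 x 54 x 24 mm high lying flat, brass contacts on top at its +x end. Origin: centre of its underside; x along its 90 mm length, z up. It may lie either way round in its cradle. Grip it across the 54 mm width.
- cradle_small: The small test cradle, fixed: aluminium base 90 x 64 mm, grey bed 64 x 54 mm with its top at z = 8 mm, long sides open. Origin: centre of its underside; x along its length, z up. Its end stops, 64 mm apart, are low: 10 mm long, 24 mm wide, tops at z = 22 mm, no pins.
- cradle_medium: The medium test cradle, fixed: aluminium base 110 x 74 mm, grey bed 84 x 64 mm with its top at z = 8 mm, long sides open. Origin: centre of its underside; x along its length, z up. Its end stops, 84 mm apart, are low: 10 mm long, 31 mm wide, tops at z = 22 mm, no pins.
- cradle_large: The large test cradle, fixed: aluminium base 158 x 84 mm, grey bed 104 x 74 mm with its top at z = 8 mm, long sides open. Origin: centre of its underside; x along its length, z up. Its end stops are posts 104 mm apart, 24 mm long, 30 mm wide, flat tops at z = 38 mm, each with a dowel pin: at x = +-64 mm, y = 0, 8 mm diameter, tapering over its upper half, tip at z = 54 mm.
- cover: The cover: loose aluminium plate 160 x 50 x 8 mm with two 12 mm through holes at x = +-64 mm, y = 0, and on top in the middle a grey grip bar, 60 mm long (x), 18 mm thick (y), from 8 to 34 mm above the underside. Origin: centre of the underside; x along its length, z up. It fits either way round and comes to rest on the posts, underside at z = 38 mm.
- panel: Bystander: a loose dark display panel, 120 x 64 x 9 mm, lying flat. Origin: centre of its underside, x along its length.
- roll: Bystander: a loose red roll of tape lying flat, 90 mm outside and 68 mm inside diameter, 22 mm high. Origin: centre of its underside.
- bottle: Bystander: a green pump bottle with white pump, 56 mm diameter, 159 mm tall, standing at the right of the bench. Origin: centre of its underside.
Mind the look-alikes: they are no part of the job. Leave any green or purple look-alike of the cradle_small alone.

How it is judged:
By the outcome, as a careful person would: the job done as asked, in the order asked, and still so for the second after the job is handed in, with the robot touching nothing.
It also fails if it takes over 120 s, if anything falls off the work surface, if the arm or the gripper's body presses on something with over 40 N, if the wrist force passes 120 N, or if a joint passes its speed limit or range.

### The arm

A 6-joint arm with a two-finger parallel gripper is mounted at the origin on the work surface. World frame = base frame: x ahead of the robot, y to its left, z up, the work surface at z = 0. Lengths are in mm, angles in rad, forces in N, time in s.
With the tool pointing down it reaches from about 350 to 875 mm from the base axis. Payload 4.2 kg.
Tool frame: the origin (TCP) lies at the very end of the fingers, on their centre line; the grasp point (between the pads) lies 19 mm behind it; z points along the fingers, y is the direction in which the jaws open and shut (so a half turn about z gives the same grasp; the last joint's range is limited). The gripper opens to 87 mm and grips with 3 to 60 N. Pads are 19 mm wide; open, the fingers measure 117 mm over their backs; the gripper's body (75 mm by 190 mm) begins 51 mm behind the grasp point.
Start: joints at [1.432, 0.385, 0.008, 0, -1.194, -0.259], TCP at [242.086, 576.189, 222.55] pointing down, gripper open.
Joint ranges: [-3.14, 3.14], [-1.21, 2.06], [-1.07, 1.41], [-3.16, 2.05], [-2.99, -0.16], [-3.1, 3.1]. Speed limits (rad/s): [2.79, 2.79, 3.14, 3.14, 3.14, 3.14].

### API

Orientations are given as [roll, pitch, yaw] about the fixed x, y, z axes, in that order (R = Rz(yaw) Ry(pitch) Rx(roll)).
In Python, from station import arm gives the robot as it stands.
- The arm moves only by the shell command python3 -m handwheel 'ROWS' [FORCE]. ROWS is JSON, a list of rows, each an object of numbers: "wx", "wy", "wz": the turn, a rotation vector about the world's x, y, z in units of 5 degrees (1.0 is 5 degrees); "tx", "ty", "tz": the shift along the world's x, y, z in units of 25 mm (1.0 is 25 mm); "claw": the gripper command: -1 is shut, 1 is fully open, values between are in proportion. A call has 1 to 12 rows; each row is the pose to reach, as a shift and turn from the pose measured when the call began; what a row does not reach only later rows make up. A row lasts 1/12 s, in which the tool goes at most 41.7 mm and 7.16 degrees, less where a joint would pass 70% of its speed; a pose out of reach is approached as far as the arm can. A call with a gripper value outside its range is refused whole. The fingers move at their own pace and stop on an object; FORCE is the grip in N (left out, the last holds). Time passes only in rows, so rows that repeat a pose let the fingers close. It gives the time, the measured TCP pose, the force and the opening at its end, in the units of the state.
- arm.get_obs(): the state, without advancing time (a new reading comes with each control period).
- arm.read_camera(name): name is "scene" or "top"; returns a dict with "img" (400x640x3 uint8, blue, green, red), "depth" (400x640 float32, mm along the optical axis (not along the pixel's ray), 0 where there is no reading), "fx", "fy", "cx", "cy" (pixels), "distortion" ([k1, k2, p1, p2, k3] as OpenCV has them; the pictures are not rectified), "world_to_cam" (4x4, takes a point from world to camera coordinates). Camera axes: x right, y down, z forward; pixel columns grow to the right and rows downward; lengths in mm; the calibration is good to about 2 mm. A picture is of the moment at which its call begins.
- arm.finish_job(): hands the job in, once; it reports no verdict.
The state is a dict: "time": time; "joints": joint angles; "joint_vel": joint speeds; "joint_efforts": joint torques, N m; "ee_pos": TCP position; "tool_rot": TCP orientation; "force": force on the tool from outside, world axes, zero at the start; "ft_torque": the same for the moment, N m; "finger_gap": opening from 0.0 (shut) to 1.0 (fully open).
Only numpy, scipy, OpenCV 4.12 (cv2) and the standard library are available. Lean on these libraries where they do the work, as an engineer would, in place of code of your own. Each camera call takes 0.05 s, during which the arm holds its last target.

## Working session

There is one attempt and no reset: what is moved stays moved. The work goes in short steps, Python scripts to look and compute and a shell command to move; the robot and the scene stay as the last step left them, time stands still between calls to the robot, and variables do not carry over. Pictures are saved under pics/ and viewed, and the job is handed in when it is done.

```bash
ls; mkdir -p pics; cat > h.py <<'E'
import numpy as np,cv2,json
from station import arm
def grab(n):
    c=arm.read_camera(n); return c
def K(c): return np.array([[c['fx'],0,c['cx']],[0,c['fy'],c['cy']],[0,0,1.]])
def rays(c,px):
    px=np.array(px,float).reshape(-1,1,2)
    n=cv2.undistortPoints(px,K(c),np.array(c['distortion'],float)).reshape(-1,2)
    T=np.array(c['world_to_cam']);R=T[:3,:3];o=-R.T@T[:3,3]
    d=np.c_[n,np.ones(len(n))]@R
    return o,d
def onplane(c,px,z):
    o,d=rays(c,px); s=(z-o[2])/d[:,2]; return o+d*s[:,None]
def proj(c,P):
    T=np.array(c['world_to_cam'])
    r,_=cv2.Rodrigues(T[:3,:3]); return cv2.projectPoints(np.array(P,float).reshape(-1,1,3),r,T[:3,3],K(c),np.array(c['distortion'],float))[0].reshape(-1,2)
def cloud(c):
    d=c['depth'];h,w=d.shape
    u,v=np.meshgrid(np.arange(w),np.arange(h))
    o,r=rays(c,np.c_[u.ravel(),v.ravel()])
    return (o+r*d.ravel()[:,None]).reshape(h,w,3)
E
python3 - <<'E'
from h import *
for n in('scene','top'):
    c=grab(n); cv2.imwrite(f'pics/{n}0.png',c['img']); 
    T=np.array(c['world_to_cam']);print(n,c['fx'],c['cx'],c['cy'],c['distortion'],-T[:3,:3].T@T[:3,3],T[:3,:3].round(2).tolist())
print(arm.get_obs())
E
```

```text
pics
scene 375.7926712457771 323.15341968864465 201.46704676486212 [-0.07930943  0.          0.          0.          0.        ] [1357.95839459  600.62683788 1022.34200986] [[-0.62, 0.79, -0.0], [0.55, 0.43, -0.71], [-0.56, -0.44, -0.7]]
top 380.77632904864373 317.3826764337165 203.0038819553928 [0.00652584 0.         0.         0.         0.        ] [ 431.37738926  -33.75789598 1169.70983851] [[0.02, -1.0, 0.01], [-0.99, -0.02, -0.12], [0.12, -0.0, -0.99]]
{'time': 0.1, 'joints': array([ 1.43159986e+00,  3.85469752e-01,  6.78542308e-03, -4.42692288e-04,
       -1.19403377e+00, -2.58612610e-01]), 'joint_vel': array([-0.00197851, -0.00035392,  0.00119254,  0.00173046,  0.00046146,
        0.00038597]), 'joint_efforts': array([-4.80580456e-04, -3.91688168e+01,  1.87937182e+01,  4.23200279e+00,
        1.34824056e-02, -7.00316605e-05]), 'ee_pos': array([241.89129812, 575.70698573, 221.58282259]), 'tool_rot': array([ 3.13962956e+00, -9.38327663e-05, -3.97972252e-01]), 'force': array([ 0.39467606, -0.43162773,  0.40234049]), 'ft_torque': array([ 0.0043674 , -0.01728485, -0.03228091]), 'finger_gap': 1.0020486720766038}
```

View pics/scene0.png

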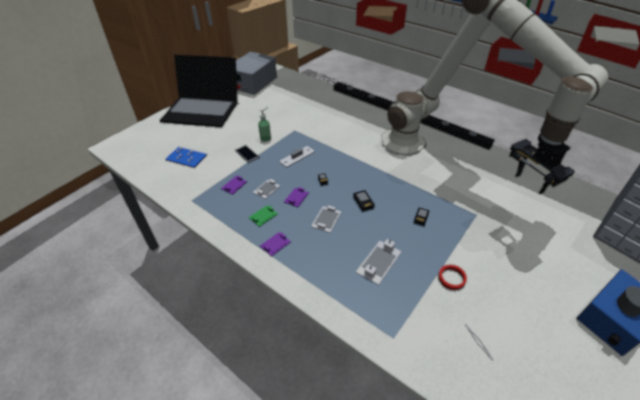

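View pics/top0.png

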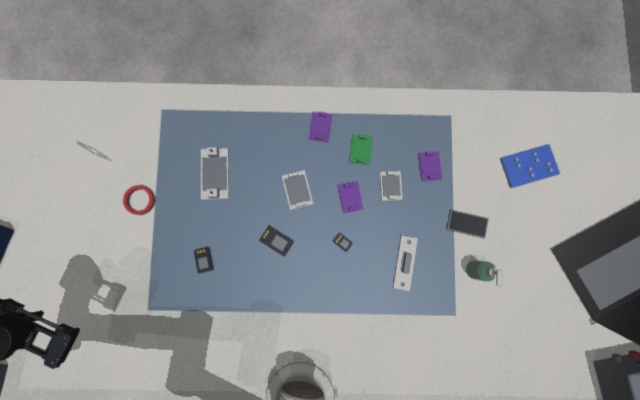

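```bash
python3 - <<'E'
from h import *
c=grab('top'); im=c['img']
cv2.imwrite('pics/t1.png',cv2.resize(im[100:220,190:450],None,fx=3,fy=3,interpolation=cv2.INTER_CUBIC))
cv2.imwrite('pics/t2.png',cv2.resize(im[210:310,180:440],None,fx=3,fy=3,interpolation=cv2.INTER_CUBIC))
E
```

```text
(no output)
```

View pics/t1.png

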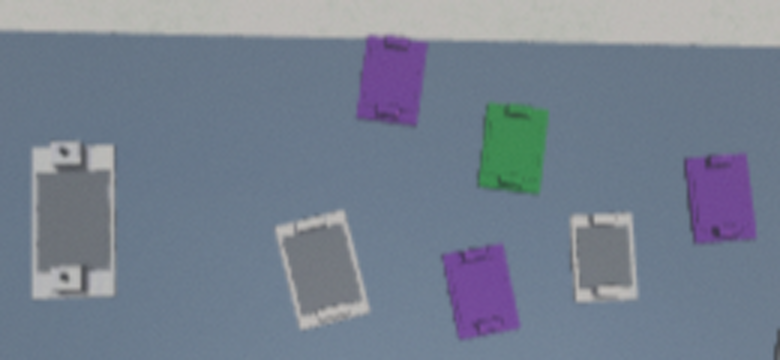

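View pics/t2.png

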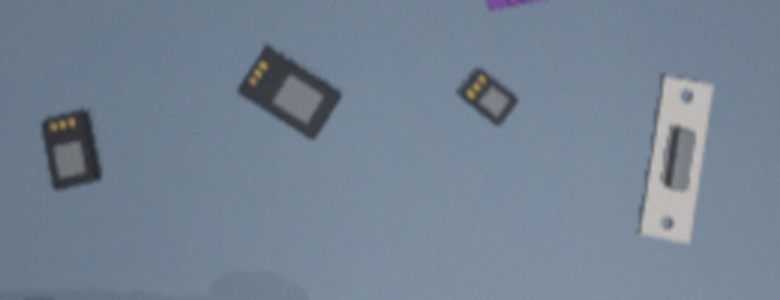

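```bash
cat > meas.py <<'E'
from h import *
S=4
def blobs(c,kind,roi=None):
    im=cv2.resize(c['img'],None,fx=S,fy=S,interpolation=cv2.INTER_CUBIC)
    hsv=cv2.cvtColor(im,cv2.COLOR_BGR2HSV); g=im.max(2).astype(int)
    if kind=='pack': m=(g<85)|((hsv[...,1]<30)&(g<150))|((hsv[...,0]<40)&(hsv[...,1]>70))
    if kind=='alu': m=(hsv[...,1]<45)&(g>150)
    if kind=='bed': m=(hsv[...,1]<38)&(g<150)&(g>80)
    m=m.astype(np.uint8)*255
    return im,m
def rect(m,box):
    x0,y0,x1,y1=[S*b for b in box]
    mm=np.zeros_like(m);mm[y0:y1,x0:x1]=m[y0:y1,x0:x1]
    mm=cv2.morphologyEx(mm,cv2.MORPH_OPEN,np.ones((5,5)))
    cs,_=cv2.findContours(mm,cv2.RETR_EXTERNAL,cv2.CHAIN_APPROX_NONE)
    k=max(cs,key=cv2.contourArea)
    return k.reshape(-1,2)
def wrect(c,k,z):
    P=onplane(c,(k+.5)/S-.5,z)[:,:2].astype(np.float32)
    (x,y),(a,b),t=cv2.minAreaRect(P)
    if a<b:a,b,t=b,a,t+90
    return round(x,1),round(y,1),round(a,1),round(b,1),round((t+90)%180-90,1)
E
python3 - <<'E'
from meas import *
c=grab('top')
im,m=blobs(c,'pack')
vis=im.copy()
for n,b in dict(m=(185,240,225,280),l=(250,215,305,265),s=(325,225,360,258)).items():
    k=rect(m,b);print(n,wrect(c,k,12));cv2.drawContours(vis,[k],-1,(0,255,0),1)
im,m=blobs(c,'alu')
for n,b in dict(CL=(190,140,240,210),CM=(275,165,320,215),CS=(375,165,410,207),cov=(388,228,425,296)).items():
    k=rect(m,b);print(n,wrect(c,k,4));cv2.drawContours(vis,[k],-1,(0,0,255),1)
im,m=blobs(c,'bed')
for n,b in dict(CL=(203,156,228,196),CM=(285,176,312,205),CS=(382,174,402,197),bar=(398,247,415,277)).items():
    k=rect(m,b);print(n,wrect(c,k,8 if n!='bar' else 34));cv2.drawContours(vis,[k],-1,(255,0,0),1)
cv2.imwrite('pics/v1.png',vis[4*135:4*285,4*180:4*330]); cv2.imwrite('pics/v2.png',vis[4*155:4*300,4*310:4*440])
E
```

```text
m (390.0, 300.1, 70.9, 48.6, 14.0)
l (450.9, 83.3, 90.8, 53.8, 59.0)
s (448.6, -118.4, 45.7, 32.1, 53.1)
CL (655.8, 301.4, 164.7, 49.8, 3.1)
CM (609.1, 24.9, 114.3, 78.9, 15.4)
CS (628.3, -279.3, 92.8, 41.8, 3.3)
cov (390.8, -309.8, 166.7, 52.4, -9.1)
CL (647.2, 280.2, 125.9, 73.3, 3.0)
CM (610.3, 25.1, 88.9, 65.3, 15.4)
CS (628.2, -264.5, 71.5, 55.5, 3.8)
bar (393.5, -302.3, 62.9, 28.8, -9.6)
```

View pics/v1.png

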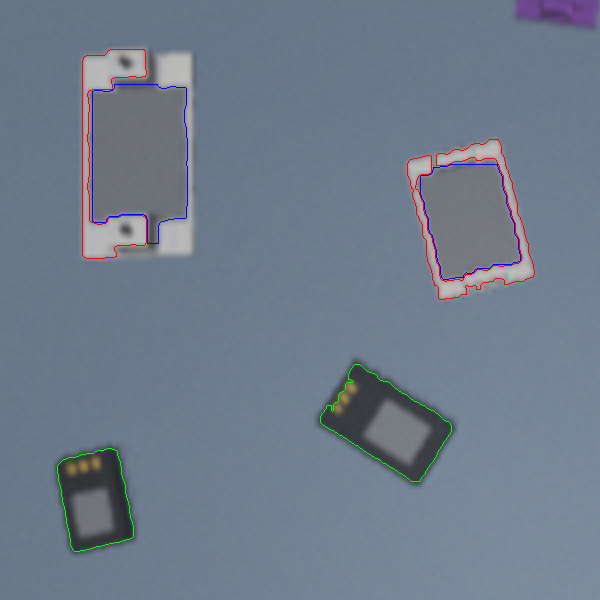

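View pics/v2.png

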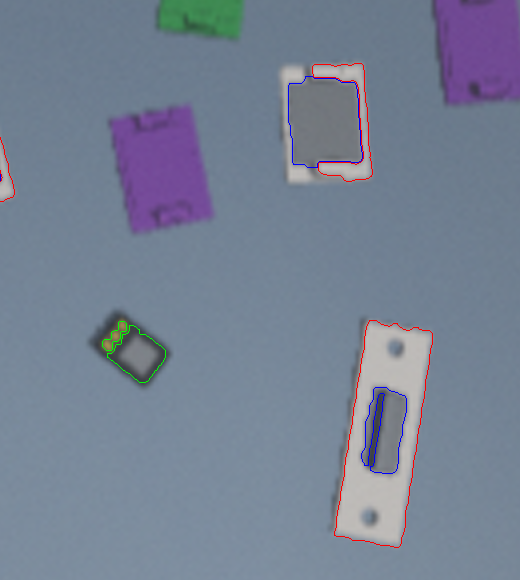

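```bash
cat >> meas.py <<'E'
def notmat(c,t=.5,ref=None):
    im=cv2.resize(c['img'],None,fx=S,fy=S,interpolation=cv2.INTER_CUBIC).astype(int)
    d=im[...,0]-im[...,2]
    bg=ref if ref is not None else cv2.blur(cv2.medianBlur(np.clip(d,0,255).astype(np.uint8),5).astype(np.float32),(5,5))
    return im.astype(np.uint8),d
E
python3 - <<'E'
from meas import *
c=grab('top')
im,d=notmat(c)
print(np.median(d[4*215:4*300,4*240:4*380]),[int(np.median(d[4*y:4*y+4,4*x:4*x+4])) for x,y in((214,175),(297,190),(391,186),(400,240),(340,240),(270,232))])
vis=im.copy()
for n,b,z in (('m',(185,240,225,280),12),('l',(250,215,305,265),12),('s',(325,225,360,258),12),('CL',(190,140,240,210),4),('CM',(275,165,320,215),4),('CS',(375,165,410,207),4),('cov',(388,228,425,296),4)):
    x0,y0,x1,y1=b; sub=d[4*y0:4*y1,4*x0:4*x1]; ref=np.median(np.r_[sub[0],sub[-1],sub[:,0],sub[:,-1]]); 
    m=((d<ref/2)*255).astype(np.uint8)
    k=rect(m,b);print(n,ref,wrect(c,k,z));cv2.drawContours(vis,[k],-1,(0,255,0),1)
cv2.imwrite('pics/v3.png',vis[4*135:4*285,4*180:4*330]); cv2.imwrite('pics/v4.png',vis[4*155:4*300,4*310:4*440])
E
```

```text
34.0 [9, 10, 10, 7, 3, 8]
m 33.0 (390.0, 300.2, 70.5, 48.1, 14.2)
l 34.0 (450.8, 83.5, 91.0, 53.6, 59.2)
s 34.0 (449.8, -116.9, 51.0, 33.0, 52.4)
CL 33.0 (656.9, 282.8, 164.9, 86.9, 3.1)
CM 34.0 (609.0, 24.8, 112.7, 76.3, 15.5)
CS 34.0 (627.3, -265.1, 92.5, 67.1, 3.7)
cov 33.0 (391.7, -307.5, 163.4, 54.1, -9.2)
```

View pics/v3.png

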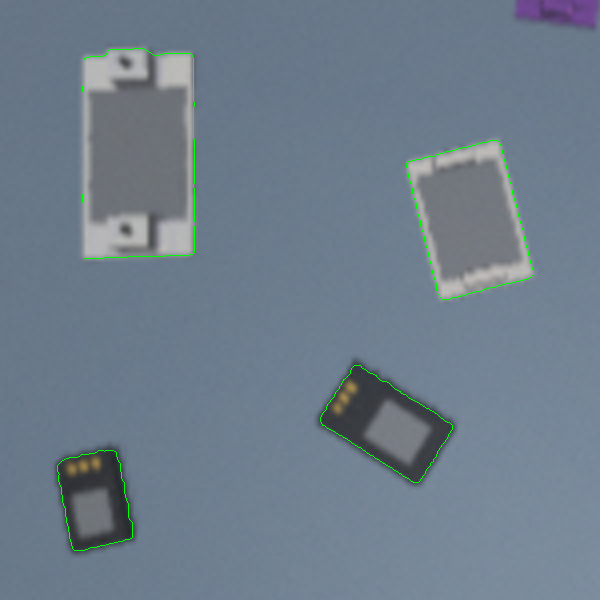

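View pics/v4.png

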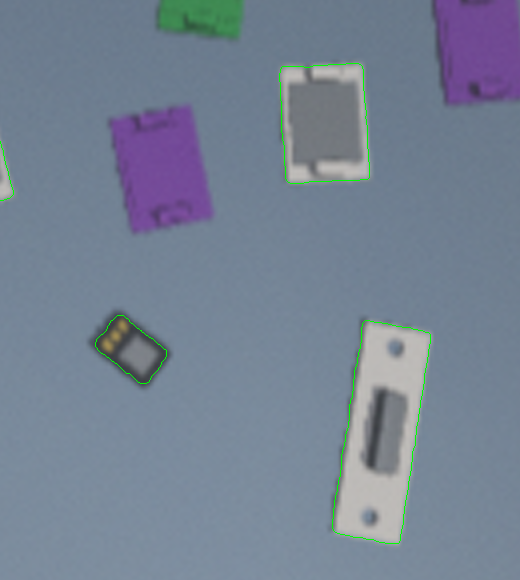

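```bash
cat >> meas.py <<'E'
def darkc(c,px,r=3.5,inv=False,ring=0):
    g=c['img'].astype(float).sum(2)/3
    big=cv2.resize(g,None,fx=S,fy=S,interpolation=cv2.INTER_CUBIC)
    u,v=px
    for _ in range(6):
        x0,x1=int(S*(u-r)),int(S*(u+r))+4; y0,y1=int(S*(v-r)),int(S*(v+r))+4
        s=big[y0:y1,x0:x1]; hi,lo=np.percentile(s,80),s.min()
        w=np.clip((hi+lo)/2-s,0,None)
        Y,X=np.mgrid[y0:y1,x0:x1]
        u,v=((w*X).sum()/w.sum()+.5)/S-.5,((w*Y).sum()/w.sum()+.5)/S-.5
    return u,v
def tri(cs,pxs):
    A=np.zeros((3,3));b=np.zeros(3)
    for c,p in zip(cs,pxs):
        o,d=rays(c,[p]);d=d[0]/np.linalg.norm(d[0]);M=np.eye(3)-np.outer(d,d);A+=M;b+=M@o
    return np.linalg.solve(A,b)
E
python3 - <<'E'
from meas import *
c=grab('top')
for n,p,z in (('pinA',(211.5,150.5),54),('pinB',(211.5,192.7),54),('holeA',(310+99,155+87-0),8),('holeB',(402.5,284.2),8)):
    if n=='holeA': p=(310+396/4,155+347/4)
    q=darkc(c,p,2.5); print(n,np.round(q,2),onplane(c,[q],z).round(1),onplane(c,[q],z-8).round(1))
s=grab('scene')
g=lambda P:proj(s,P).round(1).tolist()
print(g([(657,283,38),(391,-308,8),(450,83,12),(390,300,12),(450,-117,12),(609,25,4),(627,-265,4)]))
im=s['img']; cv2.imwrite('pics/s1.png',cv2.resize(im[150:290,220:450],None,fx=3,fy=3,interpolation=cv2.INTER_CUBIC))
D=c['depth']; P=cloud(c)
for n,u,v in(('mat',240,220),('bed',214,175),('post',207,151),('packL',280,243),('packM',203,264),('cov',402,275),('bar',406,262)): print(n,np.median(P[v-1:v+2,u-1:u+2].reshape(-1,3),0).round(1))
E
```

```text
pinA [210.82 150.15] [[714.9 282.6  54. ]] [[717.  284.9  46. ]]
pinB [210.99 191.93] [[588.8 275.7  54. ]] [[589.9 278.   46. ]]
holeA [408.91 241.78] [[ 454.  -319.5    8. ]] [[ 454.1 -321.5    0. ]]
holeB [402.64 284.04] [[ 327.5 -299.4    8. ]] [[ 326.8 -301.2    0. ]]
[[380.2, 255.7], [297.3, 155.3], [364.0, 200.2], [421.7, 216.4], [323.1, 179.1], [326.7, 218.7], [266.9, 188.6]]
mat [ 5.112e+02  1.980e+02 -4.000e-01]
bed [648.2 282.2   8.7]
post [718.5 298.3  38.4]
packL [442.8  70.6  24.9]
packM [377.  296.6  25.4]
cov [ 354.1 -297.6    7.3]
bar [ 393.9 -303.8   34.7]
```

View pics/s1.png

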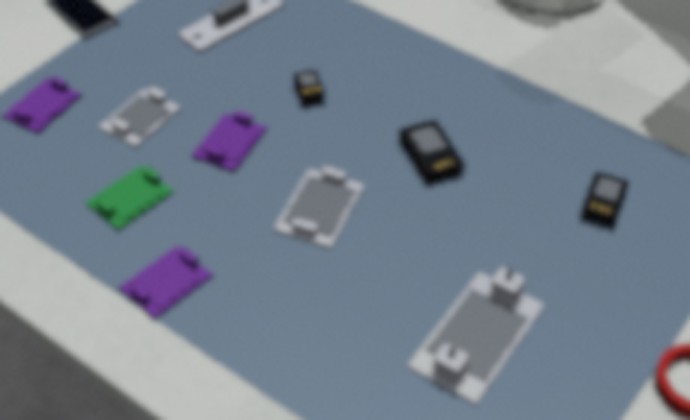

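```bash
python3 - <<'E'
from meas import *
c=grab('top')
im,d=notmat(c)
k=rect(((d<16.5)*255).astype(np.uint8),(190,140,240,210))
for z in (0,3,6):
  P=onplane(c,(k+.5)/S-.5,z)[:,:2]
  t=np.radians(3.1);R=np.array([[np.cos(t),np.sin(t)],[-np.sin(t),np.cos(t)]])
  q=(P-[655,282.9])@R.T
  s=lambda m,i:np.round([np.median(q[m][:,i]),q[m][:,i].std()],1)
  print(z,'left',s((q[:,1]>38)&(abs(q[:,0])<60),1),'right',s((q[:,1]<-38)&(abs(q[:,0])<60),1),'near',s((q[:,0]<-74)&(abs(q[:,1])<35),0),'farR',s((q[:,0]>70)&(q[:,1]<-15)&(q[:,1]>-38),0),'farL',s((q[:,0]>70)&(q[:,1]>25)&(q[:,1]<38),0))
# angle from long sides
  m=(q[:,1]>38)&(abs(q[:,0])<60);n=(q[:,1]<-38)&(abs(q[:,0])<60)
  print(np.degrees(np.polyfit(q[m][:,0],q[m][:,1],1)[0]),np.degrees(np.polyfit(q[n][:,0],q[n][:,1],1)[0]))
b,mk=blobs(c,'bed'); g=b.max(2).astype(int)
# bed side edges: profile across y at several rows
for v in (165,175,185):
    row=g[int(4*v)-6:int(4*v)+6].mean(0)[4*190:4*240]
    tr=[(i/4+190) for i in range(1,len(row)) if (row[i]-158)*(row[i-1]-158)<0]
    print(v,tr,[onplane(c,[(t-.4,v)],8)[0].round(1).tolist() for t in tr])
E
```

```text
0 left [43.7  0. ] right [-42.1   0.3] near [-79.5   0.2] farR [80.3  0.2] farL [80.1  0.6]
-0.030178504833338428 -0.06911166292590197
3 left [42.8  0. ] right [-42.8   0.3] near [-79.9   0.2] farR [79.4  0.3] farL [79.2  0.2]
-0.0303260204996037 -0.06646630655247239
6 left [41.9  0. ] right [-43.4   0.3] near [-80.3   0.2] farR [78.6  0.3] farL [78.4  0.2]
-0.030473523930691873 -0.06662627908864278
165 [200.75, 202.25, 226.5, 228.0] [[678.9, 325.6, 8.0], [679.0, 321.0, 8.0], [680.5, 246.0, 8.0], [680.6, 241.4, 8.0]]
175 [200.75, 202.25, 227.0, 227.75] [[647.5, 323.9, 8.0], [647.6, 319.3, 8.0], [649.1, 243.1, 8.0], [649.1, 240.7, 8.0]]
185 [200.75, 202.25, 227.25, 228.0] [[616.2, 322.3, 8.0], [616.3, 317.7, 8.0], [617.8, 240.9, 8.0], [617.9, 238.6, 8.0]]
```

```bash
python3 -m handwheel '[{"tx":1.5,"ty":-2.8,"wz":2},{"tx":3,"ty":-5.5,"wz":4},{"tx":4.4,"ty":-8.2,"wz":6},{"tx":5.92,"ty":-11.02,"wz":7.38,"tz":-1},{"tx":5.92,"ty":-11.02,"wz":7.38,"tz":-3},{"tx":5.92,"ty":-11.02,"wz":7.38,"tz":-5},{"tx":5.92,"ty":-11.02,"wz":7.38,"tz":-6.2},{"tx":5.92,"ty":-11.02,"wz":7.38,"tz":-6.2},{"tx":5.92,"ty":-11.02,"wz":7.38,"tz":-6.2},{"tx":5.92,"ty":-11.02,"wz":7.38,"tz":-6.2},{"tx":5.92,"ty":-11.02,"wz":7.38,"tz":-6.2},{"tx":5.92,"ty":-11.02,"wz":7.38,"tz":-6.2}]' 20
```

```text
$[0]: bad value
```

```bash
python3 -m handwheel '[{"wx":0,"wy":0,"wz":2,"tx":1.5,"ty":-2.8,"tz":0,"claw":1},{"wx":0,"wy":0,"wz":4,"tx":3,"ty":-5.5,"tz":0,"claw":1},{"wx":0,"wy":0,"wz":6,"tx":4.4,"ty":-8.2,"tz":0,"claw":1},{"wx":0,"wy":0,"wz":7.38,"tx":5.92,"ty":-11.02,"tz":-1,"claw":1},{"wx":0,"wy":0,"wz":7.38,"tx":5.92,"ty":-11.02,"tz":-3,"claw":1},{"wx":0,"wy":0,"wz":7.38,"tx":5.92,"ty":-11.02,"tz":-5,"claw":1},{"wx":0,"wy":0,"wz":7.38,"tx":5.92,"ty":-11.02,"tz":-6.2,"claw":1},{"wx":0,"wy":0,"wz":7.38,"tx":5.92,"ty":-11.02,"tz":-6.2,"claw":1},{"wx":0,"wy":0,"wz":7.38,"tx":5.92,"ty":-11.02,"tz":-6.2,"claw":1},{"wx":0,"wy":0,"wz":7.38,"tx":5.92,"ty":-11.02,"tz":-6.2,"claw":1}]' 20
```

```text
time: 1.23
ee_pos: [387.8, 293.9, 62.2]
tool_rot: [3.134, 0.01, 0.241]
force: [-0.9, -0.9, -0.4]
finger_gap: 1.002
```

```bash
python3 -m handwheel '[{"wx":0,"wy":0,"wz":0,"tx":0.08,"ty":0.24,"tz":0,"claw":1},{"wx":0,"wy":0,"wz":0,"tx":0.08,"ty":0.24,"tz":0,"claw":1},{"wx":0,"wy":0,"wz":0,"tx":0.08,"ty":0.24,"tz":0,"claw":1}]'
python3 - <<'E'
from h import *
c=grab('top'); cv2.imwrite('pics/t3.png',cv2.resize(c['img'][200:330,130:300],None,fx=4,fy=4,interpolation=cv2.INTER_CUBIC))
print(arm.get_obs()['ee_pos'])
E
```

```text
time: 1.48
ee_pos: [390.7, 301.9, 63.3]
tool_rot: [3.136, 0.008, 0.242]
force: [0.2, 0.3, 0.1]
finger_gap: 0.999
[390.52689478 302.02114954  63.51960426]
```

View pics/t3.png

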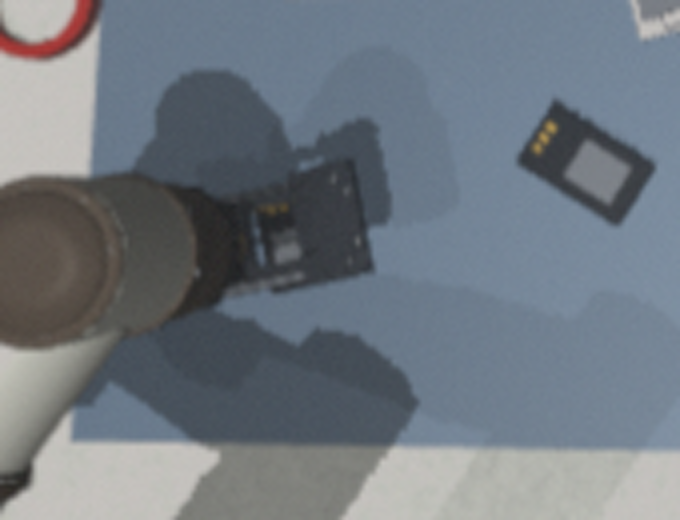

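```bash
python3 -m handwheel '[{"wx":0.06,"wy":-0.09,"wz":0,"tx":-0.02,"ty":-0.07,"tz":-1,"claw":1},{"wx":0.06,"wy":-0.09,"wz":0,"tx":-0.02,"ty":-0.07,"tz":-1.8,"claw":1},{"wx":0.06,"wy":-0.09,"wz":0,"tx":-0.02,"ty":-0.07,"tz":-2.25,"claw":1},{"wx":0.06,"wy":-0.09,"wz":0,"tx":-0.02,"ty":-0.07,"tz":-2.36,"claw":1},{"wx":0.06,"wy":-0.09,"wz":0,"tx":-0.02,"ty":-0.07,"tz":-2.36,"claw":1},{"wx":0.06,"wy":-0.09,"wz":0,"tx":-0.02,"ty":-0.07,"tz":-2.36,"claw":1}]'
```

```text
time: 2.03
ee_pos: [390.5, 301.7, 5.7]
tool_rot: [3.141, -0.003, 0.244]
force: [-0.0, 0.6, -0.3]
finger_gap: 0.998
```

```bash
python3 -m handwheel '[{"wx":0,"wy":0,"wz":0,"tx":0,"ty":0,"tz":0,"claw":0},{"wx":0,"wy":0,"wz":0,"tx":0,"ty":0,"tz":0,"claw":-1},{"wx":0,"wy":0,"wz":0,"tx":0,"ty":0,"tz":0,"claw":-1},{"wx":0,"wy":0,"wz":0,"tx":0,"ty":0,"tz":0,"claw":-1},{"wx":0,"wy":0,"wz":0,"tx":0,"ty":0,"tz":0,"claw":-1},{"wx":0,"wy":0,"wz":0,"tx":0,"ty":0,"tz":0,"claw":-1},{"wx":0,"wy":0,"wz":0,"tx":0,"ty":0,"tz":0,"claw":-1}]' 25
```

```text
time: 2.62
ee_pos: [390.5, 301.5, 5.7]
tool_rot: [3.141, -0.003, 0.244]
force: [1.4, -2.3, 1.1]
finger_gap: 0.554
```

```bash
python3 -m handwheel '[{"wx":0,"wy":0,"wz":0,"tx":0,"ty":0,"tz":0,"claw":-1},{"wx":0,"wy":0,"wz":0,"tx":0,"ty":0,"tz":0,"claw":-1},{"wx":0,"wy":0,"wz":0,"tx":0,"ty":0,"tz":0,"claw":-1},{"wx":0,"wy":0,"wz":0,"tx":0,"ty":0,"tz":0,"claw":-1},{"wx":0,"wy":0,"wz":0,"tx":0,"ty":0,"tz":0,"claw":-1},{"wx":0,"wy":0,"wz":0,"tx":0,"ty":0,"tz":0,"claw":-1}]'
```

```text
time: 3.12
ee_pos: [390.4, 301.2, 5.6]
tool_rot: [3.14, -0.003, 0.243]
force: [0.1, -1.5, 1.8]
finger_gap: 0.5
```

```bash
python3 -m handwheel '[{"wx":0,"wy":0,"wz":0,"tx":0,"ty":0,"tz":0.5,"claw":-1},{"wx":0,"wy":0,"wz":0,"tx":0,"ty":0,"tz":1.5,"claw":-1},{"wx":0,"wy":0,"wz":0,"tx":0.5,"ty":-0.6,"tz":3,"claw":-1},{"wx":0,"wy":0,"wz":0,"tx":1.4,"ty":-1.8,"tz":3,"claw":-1},{"wx":0,"wy":0,"wz":0.1,"tx":2.4,"ty":-3,"tz":3,"claw":-1},{"wx":0,"wy":0,"wz":0.2,"tx":3.4,"ty":-4.2,"tz":3,"claw":-1},{"wx":0,"wy":0,"wz":0.3,"tx":4.3,"ty":-5.4,"tz":3,"claw":-1},{"wx":0,"wy":0,"wz":0.32,"tx":5.3,"ty":-6.6,"tz":3,"claw":-1},{"wx":0,"wy":0,"wz":0.32,"tx":6.2,"ty":-7.8,"tz":3,"claw":-1},{"wx":0,"wy":0,"wz":0.32,"tx":7.2,"ty":-9,"tz":3,"claw":-1},{"wx":0,"wy":0,"wz":0.32,"tx":8.1,"ty":-10.2,"tz":3,"claw":-1},{"wx":0,"wy":0,"wz":0.32,"tx":8.77,"ty":-11.05,"tz":3,"claw":-1}]'
```

```text
time: 4.12
ee_pos: [611.0, 22.6, 79.8]
tool_rot: [3.14, -0.003, 0.269]
force: [1.0, 1.0, -1.6]
finger_gap: 0.503
```

```bash
python3 -m handwheel '[{"wx":0,"wy":0,"wz":0,"tx":-0.03,"ty":0.08,"tz":-0.5,"claw":-1},{"wx":0,"wy":0,"wz":0,"tx":-0.03,"ty":0.08,"tz":-1.2,"claw":-1},{"wx":0,"wy":0,"wz":0,"tx":-0.03,"ty":0.08,"tz":-1.6,"claw":-1},{"wx":0,"wy":0,"wz":0,"tx":-0.03,"ty":0.08,"tz":-1.6,"claw":-1},{"wx":0,"wy":0,"wz":0,"tx":-0.03,"ty":0.08,"tz":-1.6,"claw":-1}]'
python3 - <<'E'
from h import *
for n in('top','scene'):
    c=grab(n); p=proj(c,[(609,25,20)])[0].astype(int); r=c['img'][max(p[1]-50,0):p[1]+50,p[0]-65:p[0]+65]
    cv2.imwrite(f'pics/m_{n}.png',cv2.resize(r,None,fx=6,fy=6,interpolation=cv2.INTER_CUBIC))
print(arm.get_obs()['ee_pos'])
E
```

```text
time: 4.53
ee_pos: [609.7, 24.8, 39.0]
tool_rot: [3.14, -0.001, 0.27]
force: [0.1, 0.1, -1.3]
finger_gap: 0.499
[610.85986951  25.20887014  40.58585683]
```

View pics/m_top.png

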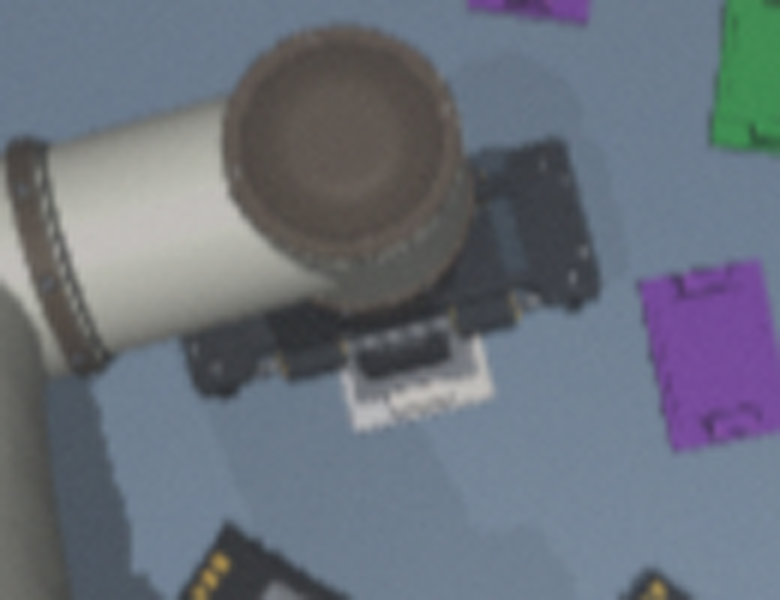

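View pics/m_scene.png

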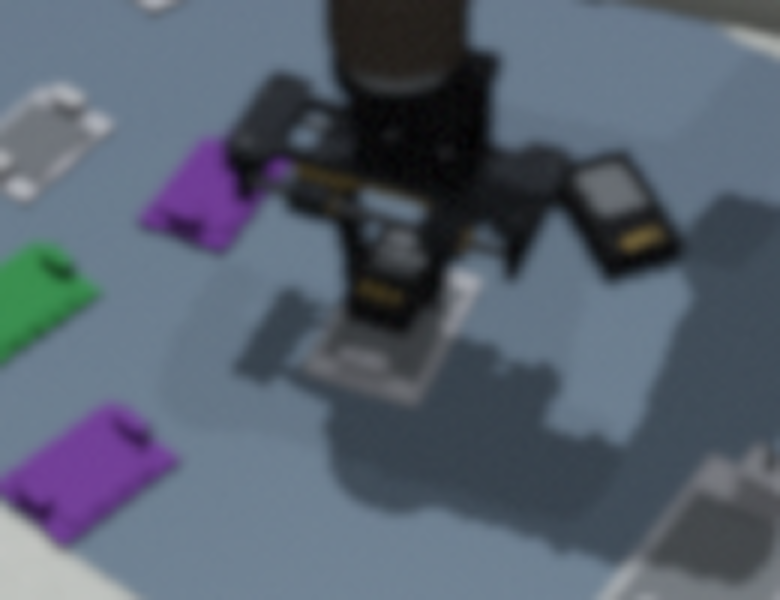

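```bash
python3 -m handwheel '[{"wx":0,"wy":0,"wz":0,"tx":-0.05,"ty":0,"tz":-0.3,"claw":-1},{"wx":0,"wy":0,"wz":0,"tx":-0.05,"ty":0,"tz":-0.6,"claw":-1},{"wx":0,"wy":0,"wz":0,"tx":-0.05,"ty":0,"tz":-0.8,"claw":-1},{"wx":0,"wy":0,"wz":0,"tx":-0.05,"ty":0,"tz":-0.92,"claw":-1},{"wx":0,"wy":0,"wz":0,"tx":-0.05,"ty":0,"tz":-0.98,"claw":-1},{"wx":0,"wy":0,"wz":0,"tx":-0.05,"ty":0,"tz":-1,"claw":-1},{"wx":0,"wy":0,"wz":0,"tx":-0.05,"ty":0,"tz":-1,"claw":-1}]'
```

```text
time: 5.22
ee_pos: [609.7, 25.2, 15.5]
tool_rot: [3.14, -0.004, 0.271]
force: [-0.7, 0.7, -2.0]
finger_gap: 0.502
```

```bash
python3 -m handwheel '[{"wx":0,"wy":0,"wz":0,"tx":0,"ty":0,"tz":-0.04,"claw":-1},{"wx":0,"wy":0,"wz":0,"tx":0,"ty":0,"tz":-0.07,"claw":-1},{"wx":0,"wy":0,"wz":0,"tx":0,"ty":0,"tz":-0.09,"claw":-1},{"wx":0,"wy":0,"wz":0,"tx":0,"ty":0,"tz":-0.09,"claw":-1},{"wx":0,"wy":0,"wz":0,"tx":0,"ty":0,"tz":-0.09,"claw":-1}]'
```

```text
time: 5.63
ee_pos: [609.9, 25.2, 13.7]
tool_rot: [3.14, -0.005, 0.271]
force: [-1.0, 0.5, 0.5]
finger_gap: 0.503
```

```bash
python3 -m handwheel '[{"wx":0,"wy":0,"wz":0,"tx":0,"ty":0,"tz":-0.01,"claw":0.1},{"wx":0,"wy":0,"wz":0,"tx":0,"ty":0,"tz":-0.01,"claw":0.2},{"wx":0,"wy":0,"wz":0,"tx":0,"ty":0,"tz":-0.01,"claw":0.4},{"wx":0,"wy":0,"wz":0,"tx":0,"ty":0,"tz":-0.01,"claw":0.4},{"wx":0,"wy":0,"wz":0,"tx":0,"ty":0,"tz":-0.01,"claw":0.4},{"wx":0,"wy":0,"wz":0,"tx":0,"ty":0,"tz":-0.01,"claw":0.4},{"wx":0,"wy":0,"wz":0,"tx":0,"ty":0,"tz":0.5,"claw":0.4},{"wx":0,"wy":0,"wz":0,"tx":0,"ty":0,"tz":1.5,"claw":0.4},{"wx":0,"wy":0,"wz":0,"tx":0,"ty":0,"tz":2.6,"claw":1},{"wx":0,"wy":0,"wz":0,"tx":0,"ty":0,"tz":2.6,"claw":1},{"wx":0,"wy":0,"wz":0,"tx":0,"ty":0,"tz":2.6,"claw":1}]'
```

```text
time: 6.55
ee_pos: [611.1, 25.6, 80.7]
tool_rot: [3.14, -0.009, 0.271]
force: [0.3, 0.4, -0.2]
finger_gap: 0.845
```

```bash
python3 -m handwheel '[{"wx":0,"wy":0,"wz":1.2,"tx":-0.9,"ty":0.3,"tz":0.2,"claw":1},{"wx":0,"wy":0,"wz":2.5,"tx":-1.9,"ty":0.7,"tz":0.2,"claw":1},{"wx":0,"wy":0,"wz":3.8,"tx":-2.9,"ty":1,"tz":0,"claw":1},{"wx":0,"wy":0,"wz":5,"tx":-3.9,"ty":1.4,"tz":0,"claw":1},{"wx":0,"wy":0,"wz":6.3,"tx":-4.9,"ty":1.8,"tz":0,"claw":1},{"wx":0,"wy":0,"wz":7.6,"tx":-5.8,"ty":2.1,"tz":0,"claw":1},{"wx":0,"wy":0,"wz":8.73,"tx":-6.41,"ty":2.32,"tz":-0.5,"claw":1},{"wx":0,"wy":0.1,"wz":8.73,"tx":-6.41,"ty":2.32,"tz":-1,"claw":1},{"wx":0,"wy":0.1,"wz":8.73,"tx":-6.41,"ty":2.32,"tz":-1,"claw":1},{"wx":0,"wy":0.1,"wz":8.73,"tx":-6.41,"ty":2.32,"tz":-1,"claw":1},{"wx":0,"wy":0.1,"wz":8.73,"tx":-6.41,"ty":2.32,"tz":-1,"claw":1}]'
python3 - <<'E'
from meas import *
c=grab('top')
r=c['img'][150:280,230:380]
cv2.imwrite('pics/t5.png',cv2.resize(r,None,fx=5,fy=4.6,interpolation=cv2.INTER_CUBIC))
print(arm.get_obs()['ee_pos'])
E
```

```text
time: 7.47
ee_pos: [451.9, 83.6, 55.5]
tool_rot: [-3.138, -0.003, 1.031]
force: [-0.0, -0.7, -0.7]
finger_gap: 1.0
[451.96920896  83.6050139   55.7230676 ]
```

View pics/t5.png

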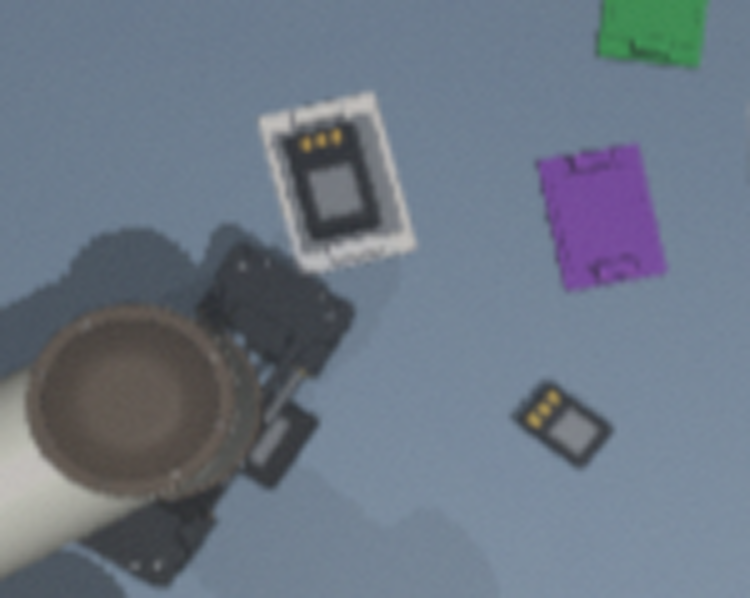

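```bash
python3 - <<'E'
from meas import *
c=grab('top')
P=[]
def rectpts(cx,cy,yaw,a,b,z,n=2):
    t=np.radians(yaw);R=np.array([[np.cos(t),-np.sin(t)],[np.sin(t),np.cos(t)]])
    q=np.array([[1,1],[1,-1],[-1,-1],[-1,1]])*[a/2,b/2]
    return np.c_[q@R.T+[cx,cy],np.full(4,z)]
x0,y0=275,160;F=12
r=cv2.resize(c['img'][y0:y0+48,x0:x0+48],None,fx=F,fy=F,interpolation=cv2.INTER_CUBIC)
r2=r.copy()
for (a,b,z,col) in ((84,64,8,(0,255,255)),(70,44,32,(0,255,0)),(70,44,8,(255,0,255))):
    p=(proj(c,rectpts(609,24.8,15.5,a,b,z))-[x0,y0]+.5)*F
    cv2.polylines(r2,[p.astype(np.int32)],True,col,1)
cv2.imwrite('pics/cm.png',r2)
E
```

```text
(no output)
```

View pics/cm.png

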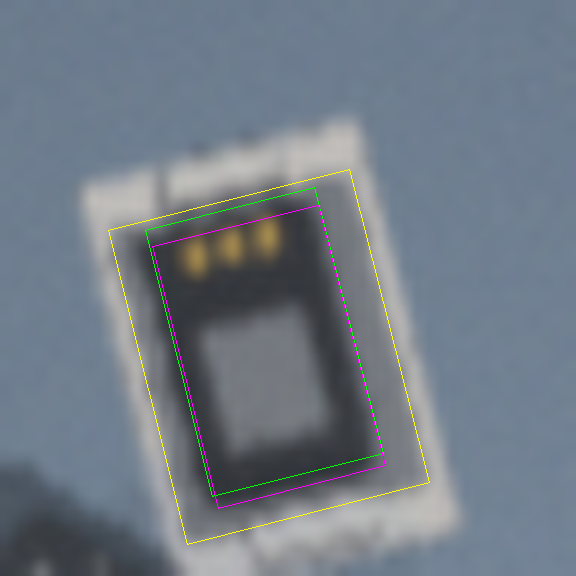

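```bash
python3 -m handwheel '[{"wx":0,"wy":0,"wz":0.03,"tx":-0.05,"ty":0,"tz":-0.8,"claw":1},{"wx":-0.04,"wy":0.03,"wz":0.03,"tx":-0.05,"ty":0,"tz":-1.5,"claw":1},{"wx":-0.04,"wy":0.03,"wz":0.03,"tx":-0.05,"ty":0,"tz":-1.9,"claw":1},{"wx":-0.04,"wy":0.03,"wz":0.03,"tx":-0.05,"ty":0,"tz":-2.03,"claw":1},{"wx":-0.04,"wy":0.03,"wz":0.03,"tx":-0.05,"ty":0,"tz":-2.03,"claw":1},{"wx":-0.04,"wy":0.03,"wz":0.03,"tx":-0.05,"ty":0,"tz":-2.03,"claw":1},{"wx":-0.04,"wy":0.03,"wz":0.03,"tx":-0.05,"ty":0,"tz":-2.03,"claw":1}]'
```

```text
time: 8.15
ee_pos: [451.4, 83.8, 5.8]
tool_rot: [-3.139, -0.0, 1.034]
force: [-0.5, -0.1, 0.3]
finger_gap: 1.0
```

```bash
python3 -m handwheel '[{"wx":0,"wy":0,"wz":0,"tx":0,"ty":0,"tz":0,"claw":0.4},{"wx":0,"wy":0,"wz":0,"tx":0,"ty":0,"tz":0,"claw":-1},{"wx":0,"wy":0,"wz":0,"tx":0,"ty":0,"tz":0,"claw":-1},{"wx":0,"wy":0,"wz":0,"tx":0,"ty":0,"tz":0,"claw":-1},{"wx":0,"wy":0,"wz":0,"tx":0,"ty":0,"tz":0,"claw":-1},{"wx":0,"wy":0,"wz":0,"tx":0,"ty":0,"tz":0,"claw":-1},{"wx":0,"wy":0,"wz":0,"tx":0,"ty":0,"tz":0,"claw":-1},{"wx":0,"wy":0,"wz":0,"tx":0,"ty":0,"tz":0,"claw":-1},{"wx":0,"wy":0,"wz":0,"tx":0,"ty":0,"tz":0,"claw":-1},{"wx":0,"wy":0,"wz":0,"tx":0,"ty":0,"tz":0,"claw":-1}]' 30
```

```text
time: 8.98
ee_pos: [451.6, 83.9, 5.9]
tool_rot: [-3.139, -0.001, 1.034]
force: [0.6, -0.5, 2.1]
finger_gap: 0.616
```

```bash
python3 -m handwheel '[{"wx":0,"wy":0,"wz":0,"tx":0,"ty":0,"tz":0.5,"claw":-1},{"wx":0,"wy":0,"wz":0,"tx":0,"ty":0,"tz":1.6,"claw":-1},{"wx":0,"wy":0,"wz":-1,"tx":0.4,"ty":0.4,"tz":3,"claw":-1},{"wx":0,"wy":0,"wz":-2.3,"tx":1.3,"ty":1.2,"tz":4.1,"claw":-1},{"wx":0,"wy":0,"wz":-3.6,"tx":2.3,"ty":2.2,"tz":4.1,"claw":-1},{"wx":0,"wy":0,"wz":-5,"tx":3.4,"ty":3.3,"tz":4.1,"claw":-1},{"wx":0,"wy":0,"wz":-6.3,"tx":4.5,"ty":4.3,"tz":4.1,"claw":-1},{"wx":0,"wy":0,"wz":-7.6,"tx":5.5,"ty":5.4,"tz":4.1,"claw":-1},{"wx":0,"wy":0,"wz":-9,"tx":6.6,"ty":6.4,"tz":4.1,"claw":-1},{"wx":0,"wy":0,"wz":-10.2,"tx":7.5,"ty":7.3,"tz":4.1,"claw":-1},{"wx":0,"wy":0,"wz":-11.24,"tx":8.15,"ty":7.94,"tz":4.1,"claw":-1},{"wx":0,"wy":0,"wz":-11.24,"tx":8.15,"ty":7.94,"tz":4.1,"claw":-1}]'
```

```text
time: 9.98
ee_pos: [657.3, 285.3, 105.7]
tool_rot: [-3.139, -0.0, 0.052]
force: [0.6, 0.4, -2.4]
finger_gap: 0.621
```

```bash
python3 -m handwheel '[{"wx":0,"wy":0,"wz":0,"tx":0,"ty":0,"tz":0,"claw":-1},{"wx":0,"wy":0,"wz":0,"tx":0,"ty":0,"tz":0,"claw":-1}]'
python3 - <<'E'
from h import *
c=grab('top'); print(arm.get_obs()['ee_pos'],arm.get_obs()['tool_rot'])
c=grab('scene'); p=proj(c,[(655,283,40)])[0].astype(int); r=c['img'][max(p[1]-60,0):p[1]+40,p[0]-65:p[0]+65]
cv2.imwrite(f'pics/l_s.png',cv2.resize(r,None,fx=6,fy=6,interpolation=cv2.INTER_CUBIC))
E
```

```text
time: 10.15
ee_pos: [656.0, 284.9, 103.4]
tool_rot: [-3.141, 0.003, 0.052]
force: [-0.2, -1.4, -3.2]
finger_gap: 0.618
[655.96811349 284.47419314 104.10929112] [-3.14058341e+00  2.75722466e-03  5.19202002e-02]
```

View pics/l_s.png

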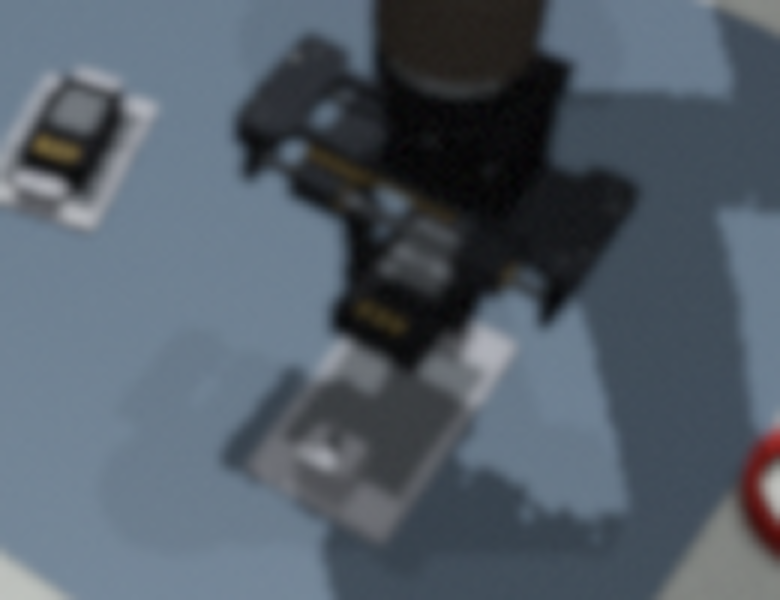

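```bash
python3 -m handwheel '[{"wx":0,"wy":0,"wz":0,"tx":-0.03,"ty":-0.08,"tz":-0.4,"claw":-1},{"wx":0,"wy":-0.03,"wz":0,"tx":-0.03,"ty":-0.08,"tz":-0.9,"claw":-1},{"wx":0,"wy":-0.03,"wz":0,"tx":-0.03,"ty":-0.08,"tz":-1.4,"claw":-1},{"wx":0,"wy":-0.03,"wz":0,"tx":-0.03,"ty":-0.08,"tz":-1.6,"claw":-1},{"wx":0,"wy":-0.03,"wz":0,"tx":-0.03,"ty":-0.08,"tz":-1.6,"claw":-1},{"wx":0,"wy":-0.03,"wz":0,"tx":-0.03,"ty":-0.08,"tz":-1.6,"claw":-1}]'
python3 - <<'E'
from h import *
print(arm.get_obs()['ee_pos'],arm.get_obs()['tool_rot'])
E
```

```text
time: 10.75
ee_pos: [655.3, 282.1, 64.5]
tool_rot: [-3.141, -0.0, 0.052]
force: [-0.4, -0.0, -2.6]
finger_gap: 0.618
[655.32449587 282.12988281  64.47827835] [-3.14100057e+00 -3.70820024e-04  5.19564857e-02]
```

```bash
python3 -m handwheel '[{"wx":0,"wy":0,"wz":0,"tx":0,"ty":0.01,"tz":-0.4,"claw":-1},{"wx":0,"wy":0,"wz":0,"tx":0,"ty":0.01,"tz":-0.8,"claw":-1},{"wx":0,"wy":0,"wz":0,"tx":0,"ty":0.01,"tz":-1.2,"claw":-1},{"wx":0,"wy":0,"wz":0,"tx":0,"ty":0.01,"tz":-1.5,"claw":-1},{"wx":0,"wy":0,"wz":0,"tx":0,"ty":0.01,"tz":-1.75,"claw":-1},{"wx":0,"wy":0,"wz":0,"tx":0,"ty":0.01,"tz":-1.88,"claw":-1},{"wx":0,"wy":0,"wz":0,"tx":0,"ty":0.01,"tz":-1.92,"claw":-1},{"wx":0,"wy":0,"wz":0,"tx":0,"ty":0.01,"tz":-1.92,"claw":-1},{"wx":0,"wy":0,"wz":0,"tx":0,"ty":0.01,"tz":-1.92,"claw":-1}]'
```

```text
time: 11.5
ee_pos: [655.7, 282.6, 16.9]
tool_rot: [-3.141, -0.001, 0.052]
force: [0.2, -0.1, -2.0]
finger_gap: 0.618
```

```bash
python3 -m handwheel '[{"wx":0,"wy":0,"wz":0,"tx":-0.01,"ty":0,"tz":-0.04,"claw":-1},{"wx":0,"wy":0,"wz":0,"tx":-0.01,"ty":0,"tz":-0.08,"claw":-1},{"wx":0,"wy":0,"wz":0,"tx":-0.01,"ty":0,"tz":-0.11,"claw":-1},{"wx":0,"wy":0,"wz":0,"tx":-0.01,"ty":0,"tz":-0.13,"claw":-1},{"wx":0,"wy":0,"wz":0,"tx":-0.01,"ty":0,"tz":-0.13,"claw":-1}]'
```

```text
time: 11.92
ee_pos: [655.5, 282.6, 14.1]
tool_rot: [-3.141, -0.002, 0.052]
force: [-0.8, -0.2, -0.2]
finger_gap: 0.617
```

```bash
python3 -m handwheel '[{"wx":0,"wy":0,"wz":0,"tx":0,"ty":0,"tz":-0.01,"claw":-1},{"wx":0,"wy":0,"wz":0,"tx":0,"ty":0,"tz":-0.01,"claw":0.3},{"wx":0,"wy":0,"wz":0,"tx":0,"ty":0,"tz":-0.01,"claw":0.5},{"wx":0,"wy":0,"wz":0,"tx":0,"ty":0,"tz":-0.01,"claw":0.6},{"wx":0,"wy":0,"wz":0,"tx":0,"ty":0,"tz":-0.01,"claw":0.6},{"wx":0,"wy":0,"wz":0,"tx":0,"ty":0,"tz":-0.01,"claw":0.6},{"wx":0,"wy":0,"wz":0,"tx":0,"ty":0,"tz":0.5,"claw":0.6},{"wx":0,"wy":0,"wz":0,"tx":0,"ty":0,"tz":1.5,"claw":0.6},{"wx":0,"wy":0,"wz":0,"tx":0,"ty":0,"tz":2.8,"claw":0.6},{"wx":0,"wy":0,"wz":0,"tx":0,"ty":0,"tz":3.6,"claw":0.6},{"wx":0,"wy":0,"wz":0,"tx":0,"ty":0,"tz":3.6,"claw":0.6}]'
```

```text
time: 12.83
ee_pos: [659.0, 284.3, 112.0]
tool_rot: [-3.136, -0.013, 0.053]
force: [1.1, 0.2, 0.9]
finger_gap: 0.799
```

```bash
python3 -m handwheel '[{"wx":0,"wy":0,"wz":0,"tx":-0.4,"ty":-0.9,"tz":0,"claw":0.6},{"wx":0,"wy":0,"wz":0,"tx":-1,"ty":-2.3,"tz":0,"claw":0.6},{"wx":0,"wy":0,"wz":-0.3,"tx":-1.7,"ty":-3.7,"tz":0,"claw":0.6},{"wx":0,"wy":0,"wz":-0.6,"tx":-2.3,"ty":-5.1,"tz":0,"claw":0.6},{"wx":0,"wy":0,"wz":-0.9,"tx":-3,"ty":-6.5,"tz":0,"claw":0.6},{"wx":0,"wy":0,"wz":-1.2,"tx":-3.6,"ty":-7.9,"tz":0,"claw":0.6},{"wx":0,"wy":0,"wz":-1.5,"tx":-4.3,"ty":-9.3,"tz":0,"claw":0.6},{"wx":0,"wy":0,"wz":-1.8,"tx":-4.9,"ty":-10.7,"tz":0,"claw":0.6},{"wx":0,"wy":0,"wz":-2.1,"tx":-5.6,"ty":-12.1,"tz":0,"claw":0.6},{"wx":0,"wy":0,"wz":-2.4,"tx":-6.2,"ty":-13.5,"tz":0,"claw":0.6},{"wx":0,"wy":0,"wz":-2.4,"tx":-6.9,"ty":-14.9,"tz":0,"claw":0.6},{"wx":0,"wy":0,"wz":-2.4,"tx":-7.4,"ty":-16.3,"tz":0,"claw":0.6}]'
```

```text
time: 13.83
ee_pos: [472.4, -124.6, 112.8]
tool_rot: [-3.135, -0.014, -0.156]
force: [0.4, 0.3, -0.3]
finger_gap: 0.799
```

```bash
cat > ov.py <<'E'
from meas import *
def rectpts(cx,cy,yaw,a,b,z):
    t=np.radians(yaw);R=np.array([[np.cos(t),-np.sin(t)],[np.sin(t),np.cos(t)]])
    q=np.array([[1,1],[1,-1],[-1,-1],[-1,1]])*[a/2,b/2]
    return np.c_[q@R.T+[cx,cy],np.full(4,z)]
def ov(c,x0,y0,w,h,F,L,name):
    r=cv2.resize(c['img'][y0:y0+h,x0:x0+w],None,fx=F,fy=F,interpolation=cv2.INTER_CUBIC)
    for args,col in L:
        p=(proj(c,rectpts(*args))-[x0,y0]+.5)*F
        cv2.polylines(r,[p.astype(np.int32)],True,col,1)
    cv2.imwrite(name,r)
E
python3 - <<'E'
from ov import *
c=grab('top')
Y,G,M=(0,255,255),(0,255,0),(255,0,255)
C=(654.6,282.8,3.05)
ov(c,185,135,60,78,7,[((*C,104,74,8),Y),((*C,90,54,32),G),((*C,90,54,8),M),((*C,152,30,38),(0,0,255))],'pics/cl.png')
s=grab('scene')
p=proj(s,[(654,283,20)])[0].astype(int);q=proj(s,[(391,-309,8)])[0].astype(int)
ov(s,p[0]-45,p[1]-38,90,75,8,[((*C,104,74,8),Y),((*C,90,54,32),G),((*C,152,30,38),(0,0,255))],'pics/cls.png')
E
```

```text
(no output)
```

View pics/cl.png

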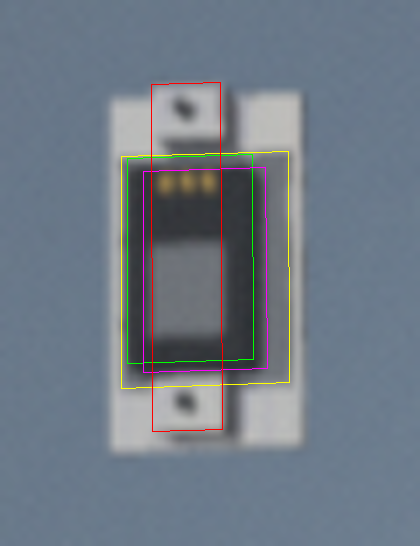

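View pics/cls.png

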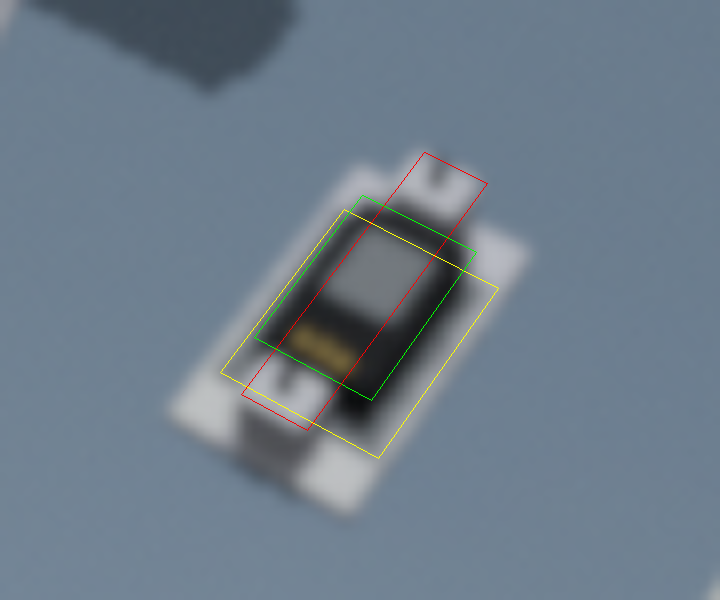

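```bash
python3 - <<'E'
from ov import *
c=grab('top');s=grab('scene')
p=proj(s,[(654,283,20)])[0].astype(int);o=p-[45,38]
for n,t,q in(('far',(210.8,150.2),o+np.array([287,381])/8),('near',(211,191.9),o+np.array([438,176])/8)):
    a=darkc(c,t,2.2);b=darkc(s,q,2.0);X=tri([c,s],[a,b]);print(n,np.round(a,2),np.round(b,2),X.round(1),(proj(c,[X])[0]-a).round(2),(proj(s,[X])[0]-b).round(2))
cv2.imwrite('pics/pt.png',np.vstack([cv2.resize(c['img'][v:v+24,196:236],None,fx=12,fy=12,interpolation=cv2.INTER_CUBIC) for v in(140,182)]))
cv2.imwrite('pics/ps.png',cv2.resize(s['img'][o[1]+12:o[1]+62,o[0]+20:o[0]+70],None,fx=12,fy=12,interpolation=cv2.INTER_CUBIC))
E
```

```text
far [210.84 150.14] [370.28 260.4 ] [712.  278.1  67.2] [ 0.24 -0.13] [0.25 0.  ]
near [211.01 191.92] [390.07 239.13] [588.7 276.5  52.8] [-0.16  0.09] [-0.16  0.01]
```

View pics/pt.png

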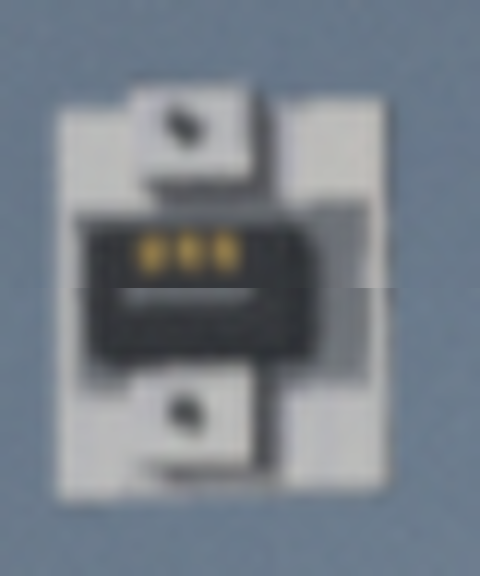

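View pics/ps.png

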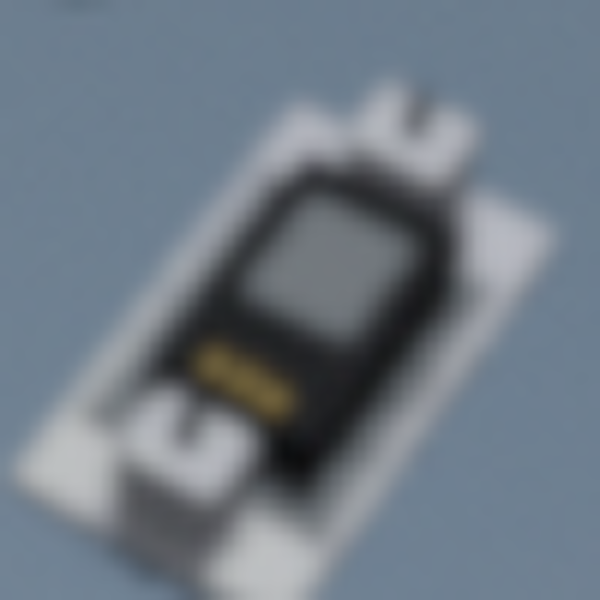

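```bash
python3 - <<'E'
from ov import *
c=grab('top')
P=onplane(c,[(196+190.5/12-.5,140+132.5/12-.5),(196+194/12-.5,182+127.5/12-.5)],38);print(P.round(1),P.mean(0),np.linalg.norm(P[0]-P[1]))
# brightness-based post-top centroid
g=cv2.resize(c['img'],None,fx=8,fy=8,interpolation=cv2.INTER_CUBIC).max(2)
print(arm.get_obs()['ee_pos'])
E
```

```text
[[717.8 285.4  38. ]
 [590.5 278.1  38. ]] [654.18211477 281.77207256  38.        ] 127.5164192301979
[ 474.49103472 -123.29254826  112.67826767]
```

```bash
python3 -m handwheel '[{"wx":0,"wy":0,"wz":0,"tx":-0.4,"ty":-0.9,"tz":0,"claw":0.4},{"wx":0,"wy":0.1,"wz":0,"tx":-1,"ty":-2.2,"tz":0,"claw":0.4},{"wx":0,"wy":0.1,"wz":0,"tx":-1.6,"ty":-3.6,"tz":0,"claw":0.4},{"wx":0,"wy":0.1,"wz":0,"tx":-2.3,"ty":-5,"tz":0,"claw":0.4},{"wx":0,"wy":0.1,"wz":0,"tx":-2.9,"ty":-6.4,"tz":0,"claw":0.4},{"wx":-0.07,"wy":0.1,"wz":0,"tx":-3.34,"ty":-7.42,"tz":-0.8,"claw":0.4},{"wx":-0.07,"wy":0.1,"wz":0,"tx":-3.34,"ty":-7.42,"tz":-1.8,"claw":0.4},{"wx":-0.07,"wy":0.1,"wz":0,"tx":-3.34,"ty":-7.42,"tz":-2.1,"claw":0.4},{"wx":-0.07,"wy":0.1,"wz":0,"tx":-3.34,"ty":-7.42,"tz":-2.1,"claw":0.4},{"wx":-0.07,"wy":0.1,"wz":0,"tx":-3.34,"ty":-7.42,"tz":-2.1,"claw":0.4},{"wx":-0.07,"wy":0.1,"wz":0,"tx":-3.34,"ty":-7.42,"tz":-2.1,"claw":0.4}]'
python3 - <<'E'
from ov import *
s=grab('scene');q=proj(s,[(391,-309,20)])[0].astype(int)
ov(s,q[0]-45,q[1]-38,90,70,8,[((391,-308.8,-9.1,160,50,0),(0,255,255)),((391,-308.8,-9.1,60,18,34),(0,255,0))],'pics/cov.png')
print(arm.get_obs()['ee_pos'],arm.get_obs()['tool_rot'])
E
```

```text
time: 15.0
ee_pos: [392.8, -308.3, 61.3]
tool_rot: [3.14, -0.009, -0.154]
force: [-0.1, 0.3, 0.1]
finger_gap: 0.7
[ 392.69396913 -308.36526658   61.47260408] [ 3.13974507 -0.00972788 -0.15400016]
```

View pics/cov.png

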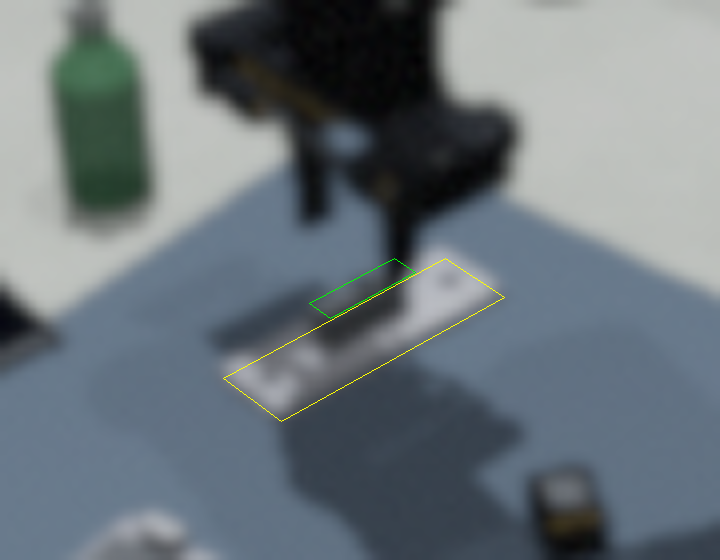

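```bash
python3 -m handwheel '[{"wx":0.02,"wy":0.11,"wz":-0.05,"tx":-0.07,"ty":-0.02,"tz":-0.6,"claw":0.4},{"wx":0.02,"wy":0.11,"wz":-0.05,"tx":-0.07,"ty":-0.02,"tz":-1.2,"claw":0.4},{"wx":0.02,"wy":0.11,"wz":-0.05,"tx":-0.07,"ty":-0.02,"tz":-1.6,"claw":0.4},{"wx":0.02,"wy":0.11,"wz":-0.05,"tx":-0.07,"ty":-0.02,"tz":-1.85,"claw":0.4},{"wx":0.02,"wy":0.11,"wz":-0.05,"tx":-0.07,"ty":-0.02,"tz":-1.92,"claw":0.4},{"wx":0.02,"wy":0.11,"wz":-0.05,"tx":-0.07,"ty":-0.02,"tz":-1.92,"claw":0.4},{"wx":0.02,"wy":0.11,"wz":-0.05,"tx":-0.07,"ty":-0.02,"tz":-1.92,"claw":0.4}]'
```

```text
time: 15.63
ee_pos: [391.7, -309.0, 14.3]
tool_rot: [3.14, -0.002, -0.158]
force: [-0.3, -0.2, -0.5]
finger_gap: 0.702
```

```bash
python3 -m handwheel '[{"wx":0,"wy":0,"wz":0,"tx":0,"ty":0,"tz":0,"claw":-0.2},{"wx":0,"wy":0,"wz":0,"tx":0,"ty":0,"tz":0,"claw":-1},{"wx":0,"wy":0,"wz":0,"tx":0,"ty":0,"tz":0,"claw":-1},{"wx":0,"wy":0,"wz":0,"tx":0,"ty":0,"tz":0,"claw":-1},{"wx":0,"wy":0,"wz":0,"tx":0,"ty":0,"tz":0,"claw":-1},{"wx":0,"wy":0,"wz":0,"tx":0,"ty":0,"tz":0,"claw":-1},{"wx":0,"wy":0,"wz":0,"tx":0,"ty":0,"tz":0,"claw":-1},{"wx":0,"wy":0,"wz":0,"tx":0,"ty":0,"tz":0,"claw":-1},{"wx":0,"wy":0,"wz":0,"tx":0,"ty":0,"tz":0,"claw":-1},{"wx":0,"wy":0,"wz":0,"tx":0,"ty":0,"tz":0,"claw":-1},{"wx":0,"wy":0,"wz":0,"tx":0,"ty":0,"tz":0,"claw":-1},{"wx":0,"wy":0,"wz":0,"tx":0,"ty":0,"tz":0,"claw":-1}]' 45
```

```text
time: 16.63
ee_pos: [391.7, -308.9, 14.2]
tool_rot: [3.14, -0.001, -0.158]
force: [0.3, -0.1, 0.0]
finger_gap: 0.204
```

```bash
python3 -m handwheel '[{"wx":0,"wy":0,"wz":0,"tx":0,"ty":0,"tz":0.5,"claw":-1},{"wx":0,"wy":0,"wz":0,"tx":0,"ty":0,"tz":1.5,"claw":-1},{"wx":0,"wy":0,"wz":0,"tx":0,"ty":0,"tz":2.7,"claw":-1},{"wx":0,"wy":0,"wz":0,"tx":0.3,"ty":0.6,"tz":4,"claw":-1},{"wx":0,"wy":0,"wz":0.3,"tx":0.8,"ty":1.8,"tz":4.3,"claw":-1},{"wx":0,"wy":0,"wz":0.6,"tx":1.4,"ty":3.1,"tz":4.3,"claw":-1},{"wx":0,"wy":0,"wz":0.9,"tx":2,"ty":4.5,"tz":4.3,"claw":-1},{"wx":0,"wy":0,"wz":1.2,"tx":2.6,"ty":5.9,"tz":4.3,"claw":-1},{"wx":0,"wy":0,"wz":1.5,"tx":3.3,"ty":7.3,"tz":4.3,"claw":-1},{"wx":0,"wy":0,"wz":1.8,"tx":3.9,"ty":8.7,"tz":4.3,"claw":-1},{"wx":0,"wy":0,"wz":2.1,"tx":4.5,"ty":10.1,"tz":4.3,"claw":-1},{"wx":0,"wy":0,"wz":2.4,"tx":5,"ty":11.3,"tz":4.3,"claw":-1}]'
```

```text
time: 17.63
ee_pos: [516.8, -24.1, 121.2]
tool_rot: [3.14, -0.001, 0.054]
force: [0.4, -0.5, -2.4]
finger_gap: 0.205
```

```bash
python3 -m handwheel '[{"wx":0,"wy":0,"wz":0,"tx":0.5,"ty":1.2,"tz":0,"claw":-1},{"wx":0,"wy":0,"wz":0,"tx":1.1,"ty":2.5,"tz":0,"claw":-1},{"wx":0,"wy":0,"wz":0,"tx":1.7,"ty":3.8,"tz":0,"claw":-1},{"wx":0,"wy":0,"wz":0,"tx":2.3,"ty":5.1,"tz":0,"claw":-1},{"wx":0,"wy":0,"wz":0,"tx":2.9,"ty":6.4,"tz":0,"claw":-1},{"wx":0,"wy":0,"wz":0,"tx":3.5,"ty":7.7,"tz":0,"claw":-1},{"wx":0,"wy":0,"wz":0,"tx":4.1,"ty":9,"tz":0,"claw":-1},{"wx":0,"wy":0,"wz":0,"tx":4.7,"ty":10.3,"tz":0,"claw":-1},{"wx":0,"wy":0,"wz":0,"tx":5.2,"ty":11.5,"tz":0,"claw":-1},{"wx":0,"wy":0,"wz":0,"tx":5.52,"ty":12.25,"tz":0,"claw":-1},{"wx":0,"wy":0,"wz":0,"tx":5.52,"ty":12.25,"tz":0,"claw":-1},{"wx":0,"wy":0,"wz":0,"tx":5.52,"ty":12.25,"tz":0,"claw":-1}]'
python3 - <<'E'
from ov import *
print(arm.get_obs()['ee_pos'],arm.get_obs()['tool_rot'])
E
```

```text
time: 18.63
ee_pos: [654.0, 282.9, 119.1]
tool_rot: [3.139, 0.002, 0.055]
force: [-0.8, -0.4, -2.8]
finger_gap: 0.198
[653.9627471  282.90550375 119.14522466] [3.13852222e+00 2.43986037e-03 5.50580988e-02]
```

```bash
python3 -m handwheel '[{"wx":0.04,"wy":-0.03,"wz":-0.01,"tx":0.03,"ty":-0.03,"tz":-0.5,"claw":-1},{"wx":0.04,"wy":-0.03,"wz":-0.01,"tx":0.03,"ty":-0.03,"tz":-1,"claw":-1},{"wx":0.04,"wy":-0.03,"wz":-0.01,"tx":0.03,"ty":-0.03,"tz":-1.5,"claw":-1},{"wx":0.04,"wy":-0.03,"wz":-0.01,"tx":0.03,"ty":-0.03,"tz":-1.8,"claw":-1},{"wx":0.04,"wy":-0.03,"wz":-0.01,"tx":0.03,"ty":-0.03,"tz":-1.84,"claw":-1},{"wx":0.04,"wy":-0.03,"wz":-0.01,"tx":0.03,"ty":-0.03,"tz":-1.84,"claw":-1},{"wx":0.04,"wy":-0.03,"wz":-0.01,"tx":0.03,"ty":-0.03,"tz":-1.84,"claw":-1}]'
python3 - <<'E'
from ov import *
C=(654.3,282.2,3.1)
c=grab('top');print(arm.get_obs()['ee_pos'],arm.get_obs()['tool_rot'])
e=arm.get_obs()['ee_pos'];zz=e[2]-14.2
cv=(e[0]-.5,e[1],3.1)
L=[((*C,158,84,0),(0,255,255)),((*cv,160,50,zz+8),(0,255,0)),((cv[0]+63.9,cv[1]+3.46,3.1,12,12,zz+8),(0,255,0)),((cv[0]-63.9,cv[1]-3.46,3.1,12,12,zz+8),(0,255,0))]
ov(c,180,130,80,85,7,L,'pics/k1.png')
s=grab('scene');p=proj(s,[(654,283,50)])[0].astype(int)
ov(s,p[0]-45,p[1]-38,90,75,8,L,'pics/k2.png')
E
```

```text
time: 19.22
ee_pos: [655.1, 282.1, 73.6]
tool_rot: [-3.141, -0.001, 0.054]
force: [0.5, -0.5, -2.2]
finger_gap: 0.2
[655.29022367 282.32661452  74.03095557] [-3.14076580e+00 -1.87020261e-03  5.42975421e-02]
```

View pics/k1.png

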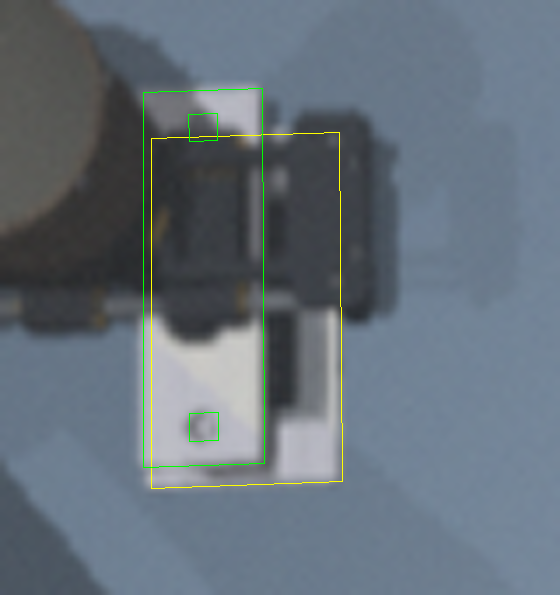

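View pics/k2.png

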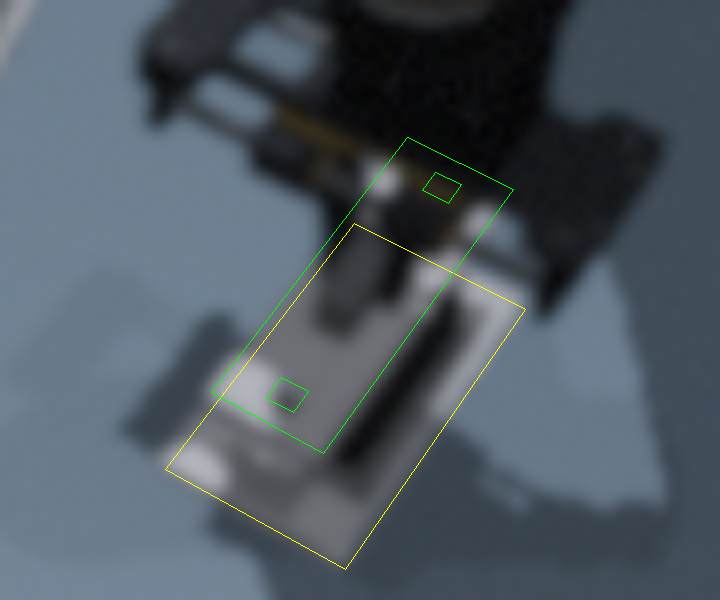

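```bash
python3 -m handwheel '[{"wx":0,"wy":0.02,"wz":0,"tx":-0.02,"ty":0,"tz":-0.1,"claw":-1},{"wx":0,"wy":0.02,"wz":0,"tx":-0.02,"ty":0,"tz":-0.2,"claw":-1},{"wx":0,"wy":0.02,"wz":0,"tx":-0.02,"ty":0,"tz":-0.3,"claw":-1},{"wx":0,"wy":0.02,"wz":0,"tx":-0.02,"ty":0,"tz":-0.4,"claw":-1},{"wx":0,"wy":0.02,"wz":0,"tx":-0.02,"ty":0,"tz":-0.4,"claw":-1},{"wx":0,"wy":0.02,"wz":0,"tx":-0.02,"ty":0,"tz":-0.4,"claw":-1}]'
```

```text
time: 19.82
ee_pos: [654.6, 282.3, 63.8]
tool_rot: [-3.141, 0.0, 0.054]
force: [1.1, -0.2, -2.0]
finger_gap: 0.206
```

```bash
python3 -m handwheel '[{"wx":0,"wy":0,"wz":0,"tx":0.01,"ty":0,"tz":-0.06,"claw":-1},{"wx":0,"wy":0,"wz":0,"tx":0.01,"ty":0,"tz":-0.12,"claw":-1},{"wx":0,"wy":0,"wz":0,"tx":0.01,"ty":0,"tz":-0.18,"claw":-1},{"wx":0,"wy":0,"wz":0,"tx":0.01,"ty":0,"tz":-0.22,"claw":-1},{"wx":0,"wy":0,"wz":0,"tx":0.01,"ty":0,"tz":-0.22,"claw":-1}]'
```

```text
time: 20.23
ee_pos: [654.6, 282.2, 57.8]
tool_rot: [-3.141, 0.001, 0.054]
force: [-0.3, 0.8, -1.7]
finger_gap: 0.205
```

Still free; the pins are in the holes. Going down to the posts.

```bash
python3 -m handwheel '[{"wx":0,"wy":0,"wz":0,"tx":0,"ty":0,"tz":-0.05,"claw":-1},{"wx":0,"wy":0,"wz":0,"tx":0,"ty":0,"tz":-0.1,"claw":-1},{"wx":0,"wy":0,"wz":0,"tx":0,"ty":0,"tz":-0.15,"claw":-1},{"wx":0,"wy":0,"wz":0,"tx":0,"ty":0,"tz":-0.19,"claw":-1},{"wx":0,"wy":0,"wz":0,"tx":0,"ty":0,"tz":-0.22,"claw":-1},{"wx":0,"wy":0,"wz":0,"tx":0,"ty":0,"tz":-0.22,"claw":-1}]'
```

```text
time: 20.73
ee_pos: [654.7, 282.2, 52.5]
tool_rot: [-3.141, 0.001, 0.054]
force: [-0.0, -0.2, -0.8]
finger_gap: 0.2
```

```bash
python3 -m handwheel '[{"wx":0,"wy":0,"wz":0,"tx":0,"ty":0,"tz":-0.02,"claw":-1},{"wx":0,"wy":0,"wz":0,"tx":0,"ty":0,"tz":-0.04,"claw":-1},{"wx":0,"wy":0,"wz":0,"tx":0,"ty":0,"tz":-0.04,"claw":-1},{"wx":0,"wy":0,"wz":0,"tx":0,"ty":0,"tz":-0.04,"claw":-1}]'
```

```text
time: 21.07
ee_pos: [654.8, 282.3, 52.3]
tool_rot: [-3.141, 0.0, 0.055]
force: [-1.6, -0.5, 2.6]
finger_gap: 0.201
```

```bash
python3 -m handwheel '[{"wx":0,"wy":0,"wz":0,"tx":0,"ty":0,"tz":0,"claw":-0.5},{"wx":0,"wy":0,"wz":0,"tx":0,"ty":0,"tz":0,"claw":-0.2},{"wx":0,"wy":0,"wz":0,"tx":0,"ty":0,"tz":0,"claw":0},{"wx":0,"wy":0,"wz":0,"tx":0,"ty":0,"tz":0,"claw":0},{"wx":0,"wy":0,"wz":0,"tx":0,"ty":0,"tz":0,"claw":0},{"wx":0,"wy":0,"wz":0,"tx":0,"ty":0,"tz":0,"claw":0},{"wx":0,"wy":0,"wz":0,"tx":0,"ty":0,"tz":0.5,"claw":0},{"wx":0,"wy":0,"wz":0,"tx":0,"ty":0,"tz":1.5,"claw":0},{"wx":0,"wy":0,"wz":0,"tx":0,"ty":0,"tz":2.6,"claw":0.6},{"wx":0,"wy":0,"wz":0,"tx":0,"ty":0,"tz":2.6,"claw":0.6}]'
```

```text
time: 21.9
ee_pos: [658.6, 284.0, 125.4]
tool_rot: [-3.136, -0.012, 0.056]
force: [-0.1, 0.6, 1.1]
finger_gap: 0.58
```

```bash
python3 -m handwheel '[{"wx":0,"wy":0,"wz":0.3,"tx":-0.4,"ty":-0.8,"tz":0,"claw":0.6},{"wx":0,"wy":0,"wz":1.2,"tx":-1,"ty":-2,"tz":0,"claw":0.6},{"wx":0,"wy":0,"wz":2.1,"tx":-1.7,"ty":-3.3,"tz":0,"claw":0.6},{"wx":0,"wy":0,"wz":3,"tx":-2.4,"ty":-4.7,"tz":0,"claw":0.6},{"wx":0,"wy":0,"wz":4,"tx":-3.1,"ty":-6.1,"tz":0,"claw":0.6},{"wx":0,"wy":0,"wz":5,"tx":-3.9,"ty":-7.5,"tz":0,"claw":0.6},{"wx":0,"wy":0,"wz":6,"tx":-4.7,"ty":-9,"tz":0,"claw":0.6},{"wx":0,"wy":0,"wz":7,"tx":-5.4,"ty":-10.4,"tz":0,"claw":0.6},{"wx":0,"wy":0,"wz":8,"tx":-6.1,"ty":-11.8,"tz":0,"claw":0.6},{"wx":0,"wy":0,"wz":9,"tx":-6.9,"ty":-13.3,"tz":0,"claw":0.6},{"wx":0,"wy":0,"wz":9.84,"tx":-7.7,"ty":-14.8,"tz":0,"claw":0.6},{"wx":0,"wy":0,"wz":9.84,"tx":-8.35,"ty":-16.04,"tz":0,"claw":0.6}]'
python3 - <<'E'
from ov import *
print(arm.get_obs()['ee_pos'],arm.get_obs()['tool_rot'],arm.get_obs()['joints'])
E
```

```text
time: 22.9
ee_pos: [448.8, -118.7, 126.6]
tool_rot: [-3.138, -0.013, 0.918]
force: [0.6, -1.2, 0.1]
finger_gap: 0.801
[ 448.75575709 -118.71929309  126.62319274] [-3.13802604 -0.01317266  0.91757555] [ 0.08423832  0.21314766 -0.50552664 -0.01622803 -0.84596971  2.41487909]
```

```bash
python3 -m handwheel '[{"wx":-0.14,"wy":0.06,"wz":0,"tx":0.04,"ty":0.07,"tz":-1,"claw":0.6},{"wx":-0.14,"wy":0.06,"wz":0,"tx":0.04,"ty":0.07,"tz":-2,"claw":0.6},{"wx":-0.14,"wy":0.06,"wz":0,"tx":0.04,"ty":0.07,"tz":-3,"claw":0.6},{"wx":-0.14,"wy":0.06,"wz":0,"tx":0.04,"ty":0.07,"tz":-3.4,"claw":0.6},{"wx":-0.14,"wy":0.06,"wz":0,"tx":0.04,"ty":0.07,"tz":-3.4,"claw":0.6},{"wx":-0.14,"wy":0.06,"wz":0,"tx":0.04,"ty":0.07,"tz":-3.4,"claw":0.6},{"wx":-0.14,"wy":0.06,"wz":0,"tx":0.04,"ty":0.07,"tz":-3.4,"claw":0.6}]'
python3 - <<'E'
from ov import *
c=grab('top');print(arm.get_obs()['ee_pos'],arm.get_obs()['tool_rot'])
C=(654.3,282.2,3.1)
L=[((*C,160,50,46),(0,255,0)),((*C,60,18,72),(0,0,255))]
ov(c,180,130,70,80,7,L,'pics/k3.png')
s=grab('scene');p=proj(s,[(654,283,50)])[0].astype(int)
cv2.imwrite('pics/k4.png',cv2.resize(s['img'][p[1]-38:p[1]+37,p[0]-45:p[0]+45],None,fx=8,fy=8,interpolation=cv2.INTER_CUBIC))
E
```

```text
time: 23.48
ee_pos: [451.0, -116.9, 42.9]
tool_rot: [3.14, -0.002, 0.918]
force: [0.3, 0.1, 0.5]
finger_gap: 0.799
[ 451.04642825 -116.83975531   42.99578592] [ 3.13945368e+00 -2.26316968e-03  9.18034570e-01]
```

View pics/k3.png

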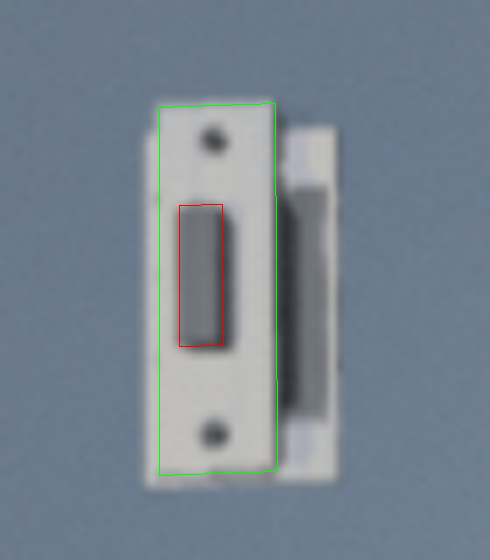

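View pics/k4.png

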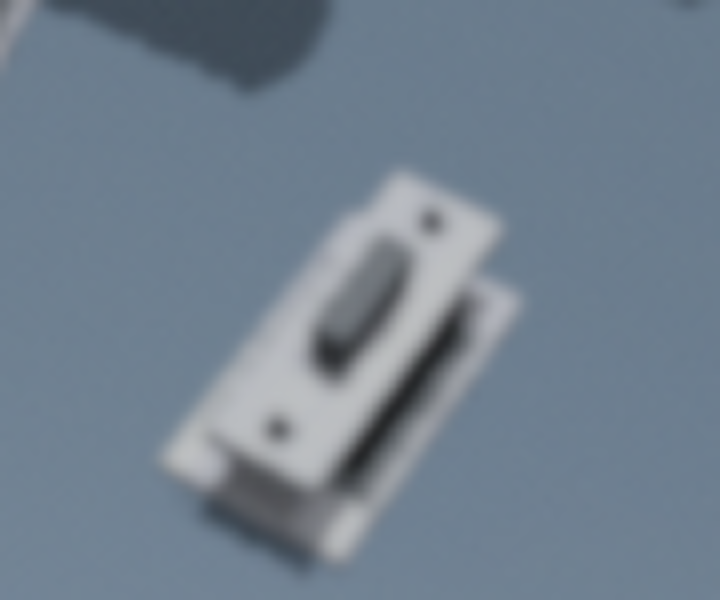

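```bash
python3 -m handwheel '[{"wx":0,"wy":0,"wz":-0.03,"tx":-0.05,"ty":0,"tz":-0.6,"claw":0.6},{"wx":0,"wy":0,"wz":-0.03,"tx":-0.05,"ty":0,"tz":-1.1,"claw":0.6},{"wx":0,"wy":0,"wz":-0.03,"tx":-0.05,"ty":0,"tz":-1.4,"claw":0.6},{"wx":0,"wy":0,"wz":-0.03,"tx":-0.05,"ty":0,"tz":-1.5,"claw":0.6},{"wx":0,"wy":0,"wz":-0.03,"tx":-0.05,"ty":0,"tz":-1.5,"claw":0.6},{"wx":0,"wy":0,"wz":-0.03,"tx":-0.05,"ty":0,"tz":-1.5,"claw":0.6}]'
```

```text
time: 24.08
ee_pos: [450.2, -116.8, 5.9]
tool_rot: [3.139, -0.003, 0.916]
force: [-0.3, 0.2, 0.4]
finger_gap: 0.799
```

```bash
python3 -m handwheel '[{"wx":0,"wy":0,"wz":0,"tx":0,"ty":0,"tz":0,"claw":0},{"wx":0,"wy":0,"wz":0,"tx":0,"ty":0,"tz":0,"claw":-1},{"wx":0,"wy":0,"wz":0,"tx":0,"ty":0,"tz":0,"claw":-1},{"wx":0,"wy":0,"wz":0,"tx":0,"ty":0,"tz":0,"claw":-1},{"wx":0,"wy":0,"wz":0,"tx":0,"ty":0,"tz":0,"claw":-1},{"wx":0,"wy":0,"wz":0,"tx":0,"ty":0,"tz":0,"claw":-1},{"wx":0,"wy":0,"wz":0,"tx":0,"ty":0,"tz":0,"claw":-1},{"wx":0,"wy":0,"wz":0,"tx":0,"ty":0,"tz":0,"claw":-1},{"wx":0,"wy":0,"wz":0,"tx":0,"ty":0,"tz":0,"claw":-1},{"wx":0,"wy":0,"wz":0,"tx":0,"ty":0,"tz":0,"claw":-1}]' 25
```

```text
time: 24.92
ee_pos: [450.4, -116.8, 6.0]
tool_rot: [3.138, -0.003, 0.916]
force: [0.6, -1.0, 1.6]
finger_gap: 0.388
```

```bash
python3 -m handwheel '[{"wx":0,"wy":0,"wz":0,"tx":0,"ty":0,"tz":0.5,"claw":-1},{"wx":0,"wy":0,"wz":0,"tx":0,"ty":0,"tz":1.6,"claw":-1},{"wx":0,"wy":0,"wz":-1,"tx":0.5,"ty":-0.4,"tz":3,"claw":-1},{"wx":0,"wy":0,"wz":-2.2,"tx":1.3,"ty":-1.1,"tz":3,"claw":-1},{"wx":0,"wy":0,"wz":-3.5,"tx":2.2,"ty":-1.9,"tz":3,"claw":-1},{"wx":0,"wy":0,"wz":-4.8,"tx":3.2,"ty":-2.7,"tz":3,"claw":-1},{"wx":0,"wy":0,"wz":-6.1,"tx":4.2,"ty":-3.5,"tz":3,"claw":-1},{"wx":0,"wy":0,"wz":-7.4,"tx":5.2,"ty":-4.3,"tz":3,"claw":-1},{"wx":0,"wy":0,"wz":-8.7,"tx":6.2,"ty":-5.1,"tz":3,"claw":-1},{"wx":0,"wy":0,"wz":-9.77,"tx":7.1,"ty":-5.93,"tz":3,"claw":-1},{"wx":0,"wy":0,"wz":-9.77,"tx":7.1,"ty":-5.93,"tz":3,"claw":-1},{"wx":0,"wy":0,"wz":-9.77,"tx":7.1,"ty":-5.93,"tz":3,"claw":-1}]'
python3 - <<'E'
from ov import *
print(arm.get_obs()['ee_pos'],arm.get_obs()['tool_rot'])
E
```

```text
time: 25.92
ee_pos: [627.6, -265.8, 79.1]
tool_rot: [3.14, -0.001, 0.062]
force: [-0.6, 0.7, -1.6]
finger_gap: 0.386
[ 627.61627794 -265.76874665   79.14876172] [ 3.13956390e+00 -7.20538746e-04  6.18806675e-02]
```

```bash
python3 -m handwheel '[{"wx":0,"wy":0,"wz":0,"tx":0.02,"ty":0.03,"tz":-0.6,"claw":-1},{"wx":0,"wy":0,"wz":0,"tx":0.02,"ty":0.03,"tz":-1.2,"claw":-1},{"wx":0,"wy":0,"wz":0,"tx":0.02,"ty":0.03,"tz":-1.6,"claw":-1},{"wx":0,"wy":0,"wz":0,"tx":0.02,"ty":0.03,"tz":-1.7,"claw":-1},{"wx":0,"wy":0,"wz":0,"tx":0.02,"ty":0.03,"tz":-1.7,"claw":-1},{"wx":0,"wy":0,"wz":0,"tx":0.02,"ty":0.03,"tz":-1.7,"claw":-1}]'
python3 - <<'E'
from ov import *
c=grab('top');o=arm.get_obs();print(o['ee_pos'],o['tool_rot'])
e=o['ee_pos'];L=[((627.6,-265,3.6,90,64,3),(0,255,255)),((e[0]-.45,e[1],3.6,50,34,e[2]-6+24),(0,255,0))]
ov(c,355,150,70,70,8,L,'pics/s3.png')
s=grab('scene');p=proj(s,[(628,-265,20)])[0].astype(int)
ov(s,p[0]-45,p[1]-38,90,70,8,L,'pics/s4.png')
E
```

```text
time: 26.42
ee_pos: [628.3, -264.8, 37.3]
tool_rot: [3.139, -0.001, 0.063]
force: [-0.1, 0.3, -0.4]
finger_gap: 0.389
[ 628.63762078 -264.9584815    37.70051317] [ 3.13892010e+00 -2.20083875e-03  6.26393759e-02]
```

View pics/s3.png

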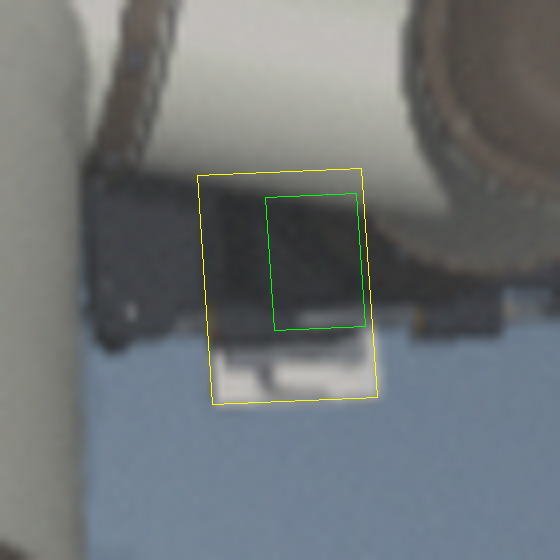

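View pics/s4.png

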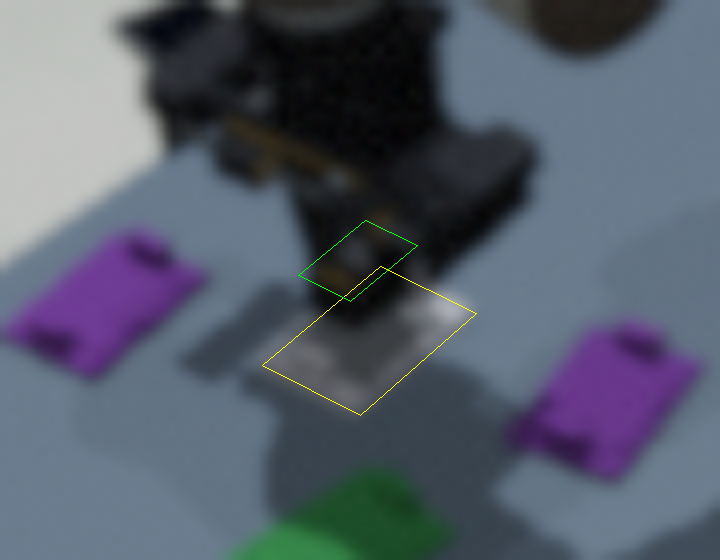

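```bash
python3 -m handwheel '[{"wx":0.03,"wy":0.02,"wz":0,"tx":-0.03,"ty":0,"tz":-0.25,"claw":-1},{"wx":0.03,"wy":0.02,"wz":0,"tx":-0.03,"ty":0,"tz":-0.5,"claw":-1},{"wx":0.03,"wy":0.02,"wz":0,"tx":-0.03,"ty":0,"tz":-0.7,"claw":-1},{"wx":0.03,"wy":0.02,"wz":0,"tx":-0.03,"ty":0,"tz":-0.8,"claw":-1},{"wx":0.03,"wy":0.02,"wz":0,"tx":-0.03,"ty":0,"tz":-0.86,"claw":-1},{"wx":0.03,"wy":0.02,"wz":0,"tx":-0.03,"ty":0,"tz":-0.86,"claw":-1},{"wx":0.03,"wy":0.02,"wz":0,"tx":-0.03,"ty":0,"tz":-0.86,"claw":-1}]'
```

```text
time: 27.1
ee_pos: [628.0, -265.0, 16.2]
tool_rot: [3.142, -0.001, 0.063]
force: [-0.8, -0.2, 0.2]
finger_gap: 0.391
```

```bash
python3 -m handwheel '[{"wx":0,"wy":0,"wz":0,"tx":0,"ty":0,"tz":-0.03,"claw":-1},{"wx":0,"wy":0,"wz":0,"tx":0,"ty":0,"tz":-0.06,"claw":-1},{"wx":0,"wy":0,"wz":0,"tx":0,"ty":0,"tz":-0.08,"claw":-1},{"wx":0,"wy":0,"wz":0,"tx":0,"ty":0,"tz":-0.1,"claw":-1},{"wx":0,"wy":0,"wz":0,"tx":0,"ty":0,"tz":-0.1,"claw":-1},{"wx":0,"wy":0,"wz":0,"tx":0,"ty":0,"tz":-0.1,"claw":-1}]'
```

```text
time: 27.6
ee_pos: [628.1, -265.1, 14.1]
tool_rot: [3.141, -0.001, 0.063]
force: [-1.5, -0.1, 1.5]
finger_gap: 0.388
```

Contact. Release and retract.

```bash
python3 -m handwheel '[{"wx":0,"wy":0,"wz":0,"tx":0,"ty":0,"tz":0,"claw":-0.1},{"wx":0,"wy":0,"wz":0,"tx":0,"ty":0,"tz":0,"claw":0.1},{"wx":0,"wy":0,"wz":0,"tx":0,"ty":0,"tz":0,"claw":0.2},{"wx":0,"wy":0,"wz":0,"tx":0,"ty":0,"tz":0,"claw":0.2},{"wx":0,"wy":0,"wz":0,"tx":0,"ty":0,"tz":0,"claw":0.2},{"wx":0,"wy":0,"wz":0,"tx":0,"ty":0,"tz":0,"claw":0.2},{"wx":0,"wy":0,"wz":0,"tx":0,"ty":0,"tz":0.5,"claw":0.2},{"wx":0,"wy":0,"wz":0,"tx":0,"ty":0,"tz":1.5,"claw":0.2},{"wx":0,"wy":0,"wz":0,"tx":0,"ty":0,"tz":2.8,"claw":0.2},{"wx":0,"wy":0,"wz":0,"tx":0,"ty":0,"tz":3.8,"claw":0.2},{"wx":0,"wy":0,"wz":0,"tx":0,"ty":0,"tz":4,"claw":0.2}]'
```

```text
time: 28.52
ee_pos: [631.4, -266.2, 121.4]
tool_rot: [3.137, -0.012, 0.064]
force: [0.5, 0.6, 1.2]
finger_gap: 0.602
```

```bash
python3 -m handwheel '[{"wx":0,"wy":0,"wz":0,"tx":-1,"ty":0.6,"tz":0.3,"claw":0.2},{"wx":0,"wy":0,"wz":0,"tx":-2.2,"ty":1.4,"tz":0.6,"claw":0.2},{"wx":0,"wy":0,"wz":0,"tx":-3.4,"ty":2.2,"tz":0.9,"claw":0.2},{"wx":0,"wy":0,"wz":0,"tx":-4.6,"ty":3,"tz":1,"claw":0.2},{"wx":0,"wy":0,"wz":0,"tx":-5.8,"ty":3.8,"tz":1,"claw":0.2},{"wx":0,"wy":0,"wz":0,"tx":-7,"ty":4.6,"tz":1,"claw":0.2},{"wx":0,"wy":0,"wz":0,"tx":-8,"ty":5.2,"tz":1,"claw":0.2},{"wx":0,"wy":0,"wz":0,"tx":-8.5,"ty":5.5,"tz":1,"claw":0.2},{"wx":0,"wy":0,"wz":0,"tx":-8.5,"ty":5.5,"tz":1,"claw":0.2},{"wx":0,"wy":0,"wz":0,"tx":-8.5,"ty":5.5,"tz":1,"claw":0.2}]'
python3 - <<'E'
from ov import *
c=grab('top');cv2.imwrite('pics/f_top.png',c['img']);s=grab('scene');cv2.imwrite('pics/f_s.png',s['img'])
Y,G,M=(0,255,255),(0,255,0),(255,0,255)
def f(C,bed,p):return [((*C,*bed,8),Y),((*C,*p,32),G)]
ov(c,365,160,55,55,10,f((627.6,-265,3.6),(64,54),(50,34)),'pics/f1.png')
ov(c,270,160,55,55,10,f((609,24.8,15.5),(84,64),(70,44)),'pics/f2.png')
print(arm.get_obs()['ee_pos'])
E
```

```text
time: 29.35
ee_pos: [419.1, -128.6, 147.4]
tool_rot: [3.137, -0.014, 0.065]
force: [0.2, -0.0, -0.5]
finger_gap: 0.601
[ 420.15814358 -128.99560377  146.95593961]
```

View pics/f_top.png

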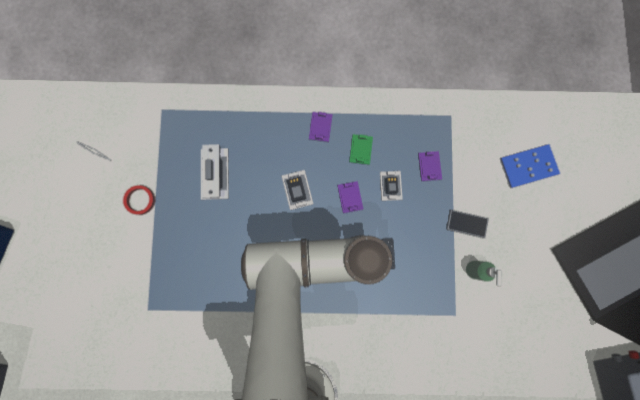

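View pics/f1.png

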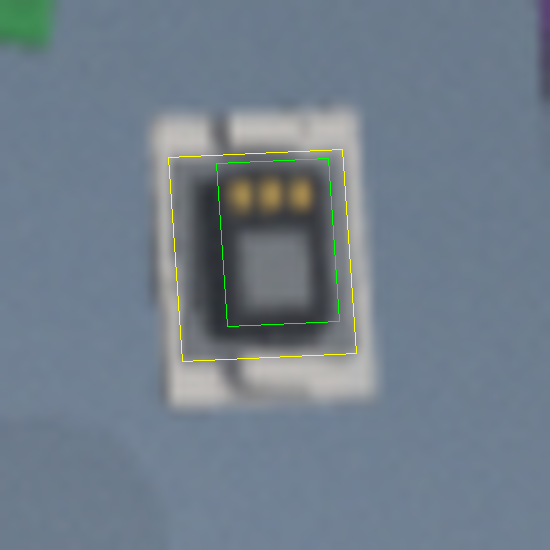

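View pics/f2.png

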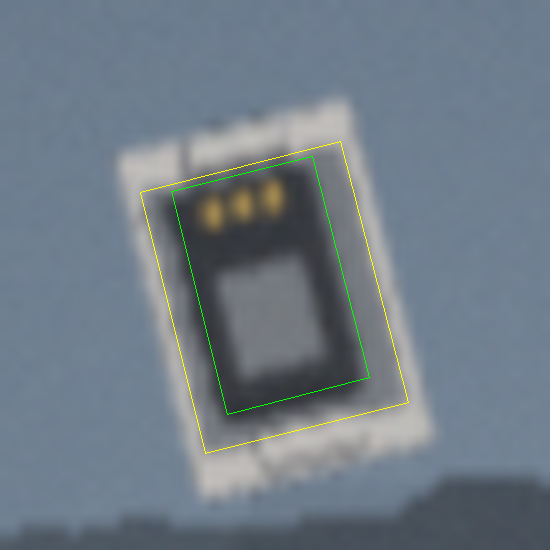

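View pics/f_s.png

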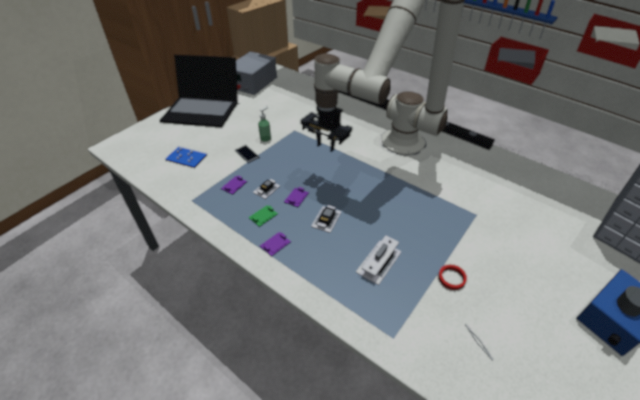

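```bash
python3 - <<'E'
from ov import *
c=grab('top'); g=c['img'].max(2).astype(np.float32)
def prof(C,yl,along=True,z=8,ext=60,off=0):
    t=np.radians(C[2]);ax=np.array([np.cos(t),np.sin(t)]);ay=np.array([-ax[1],ax[0]])
    u=np.arange(-ext,ext+.1,.25);acc=0
    for o in yl:
        P=np.array(C[:2])+(np.outer(u,ax)+o*ay if along else np.outer(u,ay)+o*ax)
        p=proj(c,np.c_[P,np.full(len(u),z)]).astype(np.float32)
        acc=acc+cv2.remap(g,p[:,0].reshape(1,-1),p[:,1].reshape(1,-1),cv2.INTER_CUBIC)[0]
    return u,acc/len(yl)
for n,C,w,l in(('S',(627.6,-265,3.6),34,50),('M',(609,24.8,15.5),44,70)):
  for along in(True,False):
    for z in (32,8):
      u,a=prof(C,(np.linspace(-.35,-.2,4)*w if along else np.linspace(-.2,.1,5)*l),along,z,(l if along else w)/2+14)
      cr=[(round(float(u[i]),1),'+' if a[i]>a[i-1] else '-') for i in range(1,len(a)) if (a[i]-88)*(a[i-1]-88)<0]
      print(n,'along' if along else 'across','z',z,cr)
    print(a[::8].astype(int).tolist())
E
```

```text
S along z 32 [(-29.0, '-'), (-17.8, '+'), (-0.5, '-'), (9.8, '+'), (19.8, '-'), (21.8, '+')]
S along z 8 [(-27.8, '-'), (-17.0, '+'), (7.5, '-'), (14.5, '+'), (23.2, '-'), (27.0, '+')]
[182, 191, 189, 172, 139, 106, 79, 67, 62, 61, 68, 88, 111, 122, 126, 126, 126, 126, 125, 125, 124, 120, 111, 92, 74, 61, 71, 98, 118, 122, 109, 88, 77, 90, 107, 120, 140, 165, 183, 191]
S across z 32 [(-14.2, '-'), (-8.8, '+'), (12.0, '-'), (25.5, '+')]
S across z 8 [(-19.8, '-'), (-14.5, '+'), (7.8, '-'), (21.0, '+')]
[168, 170, 152, 132, 127, 104, 78, 68, 83, 110, 121, 124, 124, 124, 124, 124, 124, 122, 114, 93, 72, 61, 54, 54, 61, 74, 88, 108, 127, 141, 165, 159]
M along z 32 [(-38.8, '-'), (-21.8, '+'), (-14.0, '-'), (-11.0, '+'), (-2.5, '-'), (-1.8, '+'), (0.2, '-'), (25.2, '+'), (28.2, '-'), (34.0, '+')]
M along z 8 [(-35.5, '-'), (-18.2, '+'), (-9.8, '-'), (-7.2, '+'), (4.5, '-'), (29.5, '+'), (33.0, '-'), (38.8, '+')]
[171, 186, 189, 177, 157, 131, 103, 79, 62, 58, 61, 63, 66, 73, 80, 87, 90, 90, 89, 88, 87, 88, 90, 91, 89, 88, 89, 86, 85, 81, 74, 66, 62, 62, 61, 61, 60, 65, 75, 86, 90, 87, 77, 76, 92, 109, 127, 151, 172, 182]
M across z 32 [(-19.8, '-'), (-11.2, '+'), (16.0, '-'), (24.8, '+')]
M across z 8 [(-20.0, '-'), (-11.8, '+'), (16.8, '-'), (25.2, '+')]
[170, 172, 151, 134, 128, 127, 124, 111, 87, 68, 62, 66, 85, 110, 123, 126, 127, 127, 127, 126, 126, 127, 126, 126, 126, 118, 95, 74, 63, 61, 73, 100, 121, 134, 156, 173, 163]
```

```bash
python3 - <<'E'
from ov import *
c=grab('top')
im=cv2.resize(c['img'],None,fx=S,fy=S,interpolation=cv2.INTER_CUBIC).astype(int)
def go(c,im,C,z,tag,win):
    t=np.radians(C[2]);R=np.array([[np.cos(t),np.sin(t)],[-np.sin(t),np.cos(t)]])
    p=proj(c,[(C[0],C[1],z)])[0]; x0,x1,y0,y1=[int(S*v) for v in(p[0]-win,p[0]+win,p[1]-win,p[1]+win)]
    Y,X=np.mgrid[y0:y1,x0:x1]; P=onplane(c,np.c_[X.ravel()+.5,Y.ravel()+.5]/S-.5,z)[:,:2]
    q=(P-np.array(C[:2]))@R.T; s=im[y0:y1,x0:x1].reshape(-1,3)
    yel=s[:,2]-s[:,0]>35; w=(s[:,2]-s[:,0])[yel]
    lab=(s.max(1)>92)&(abs(s[:,0]-s[:,2])<25)&(abs(q[:,0]+5)<22)&(abs(q[:,1])<15)
    print(tag,'contacts',np.average(q[yel],axis=0,weights=w).round(1),'label',q[lab].mean(0).round(1), (q[lab].max(0)-q[lab].min(0)).round(1))
go(c,im,(627.6,-265,3.6),32,'S',13)
go(c,im,(609,24.8,15.5),32,'M',16)
c0=dict(c);c0['img']=cv2.imread('pics/top0.png');im0=cv2.resize(c0['img'],None,fx=S,fy=S,interpolation=cv2.INTER_CUBIC).astype(int)
go(c0,im0,(449.8,-116.9,52.4),24,'S0',13)
go(c0,im0,(390.0,300.2,14.1),24,'M0',16)
go(c0,im0,(450.8,83.5,59.2),24,'L0',20)
cl=dict(c);cl['img']=cv2.imread('pics/top0.png')
E
```

```text
S contacts [14.6  1. ] label [-8.7  1.2] [29.4 26.9]
M contacts [25.7  1.8] label [-9.7  1.9] [33.3 26.7]
S0 contacts [16.4  0.7] label [-7.7  0.4] [41.3 29.6]
M0 contacts [25.6 -0.1] label [-9.7 -0.2] [31.9 26.7]
L0 contacts [35.9 -1.1] label [-9.  0.] [36.3 30. ]
```

```bash
python3 - <<'E'
from h import *
a=cv2.imread('pics/top0.png').astype(int);b=grab('top')['img'].astype(int)
for n,(x0,y0,x1,y1) in dict(roll=(118,180,160,220),panel=(442,203,495,242),bottle=(460,250,505,290)).items(): print(n,abs(a-b)[y0:y1,x0:x1].max(2).mean().round(2))
o=arm.get_obs();print(o['time'],o['force'].round(1))
print(arm.finish_job())
E
```

```text
roll 3.27
panel 2.82
bottle 3.08
29.6 [ 0.  -0.1 -0.2]
the job is handed in; nothing more can be done
None
```

All three packs are in their own cradles and the cover is on the large cradle. I handed the job in at about 29.6 s.

- **Order:** I placed the medium pack first, then the large pack, then the cover, then the small pack. Each pack was lowered until the force reading showed it resting on the bed, and only then released.
- **Cover:** It went over both pins with no resistance I could feel. It touched down within about 0.1 mm of the expected seated height. Both cameras show it lying flat, with dark centres (the pins) in both holes.
- **Pack centring:** The last top image puts the medium pack about 1.8 mm off centre across the cradle. The small pack is about 1 mm off across and 1.5 mm off along. The bed leaves 10 mm and 7 mm of clearance each way, and the camera calibration is only good to about 2 mm, so I left both as they are.
- **Large pack, not checked after covering:** It was placed by the same measurements and looked fine before the cover went on. I expect a similar 1–2 mm offset.
- **Disagreements between measurements:** Estimates of the large cradle's centre differed by up to 1 mm, and a scene and top camera fix on one pin came out at an impossible height, so I discarded it.
- **Bystanders and robot:** The tape roll, display panel and pump bottle show no visible change from the first image. The green and purple look-alikes were not handled. The gripper was clear of everything, with force near zero.

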